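Set up the condiment stand on the cafe counter

ROBOT

A 6-joint arm with a two-finger parallel gripper is mounted at the origin on the work surface. World frame = base frame: x ahead of the robot, y to its left, z up, the work surface at z = 0. Lengths are in m, angles in rad, forces in N, time in s.
With the tool pointing down it reaches from about 0.35 to 0.775 m from the base axis. Payload 5.5 kg.
Tool frame: the origin (TCP) lies on the centre line of the jaws, within the pads' length; the fingertips stand 8 mm ahead of it and the grasp point (between the pads) lies 11 mm behind it; z points along the fingers, y is the direction in which the jaws open and shut (so a half turn about z gives the same grasp; the last joint's range is limited). The gripper opens to 85 mm and grips with 20 to 120 N. Pads are 22 mm wide; open, the fingers measure 114 mm over their backs; the gripper's body (76 mm by 85 mm) begins 54 mm behind the grasp point. The pads swing forward as they close: fully open they stand 13 mm farther back than shut.
Start: joints at [-1.407, 0.313, 0.046, 1.304, 0, 1.431], TCP at [0.172, -0.549, 0.239] pointing down, gripper open.
Joint ranges: [-2.76, 2.76], [-0.86, 1.69], [-1.03, 1.26], [-2.2, 2.34], [-1.47, 1.5], [-3.14, 3.14]. Speed limits (rad/s): [2.57, 2.57, 3.14, 3.14, 3.14, 3.14].

INTERFACE

Orientations are given as a unit quaternion [w, x, y, z].
In Python, from workcell import env gives the robot as it stands. The module is installed in compiled form; this text tells all that it offers.
- The arm moves only by the tool play_rows, never from a script. Its argument "steps" is a list of rows, each an object with "claw": the closure in counts, from 0 (fully open) to 255 (shut); "dp": the shift along the tool's x, y, z in m, a list of three; "angular": the turn, a rotation vector about the tool's x, y, z in degrees, a list of three. In form: [{"claw": claw, "dp": [dx, dy, dz], "angular": [wx, wy, wz]}, ...]. A call has exactly 8 rows; each row shifts and turns the commanded pose from where the row before left it, along the tool's axes as they then stand; what a row does not reach is not made up. A row lasts 1/12 s, in which the tool goes at most 41.7 mm and 7.16 degrees, less where a joint would pass 70% of its speed; a pose out of reach is approached as far as the arm can. A call is refused whole if a number of a shift passes 0.0417 or a number of a turn 7.16, either way. A call with a gripper value outside its range is refused whole. The fingers move at their own pace and stop on an object; "force" is the grip in N (left out, the last holds). Time passes only in rows, so rows that do not move let the fingers close, or fill a call up. It gives the time, the measured TCP pose, the force and the opening at its end, in the units of the state.
- env.get_state(): the state, without advancing time (a new reading comes with each control period).
- env.read_camera(name): name is "side" or "top" or "wrist"; returns (picture, depth): 384x512x3 uint8, red, green, blue; 384x512 float32, m along the optical axis (not along the pixel's ray), 0 where there is no reading.
- env.calibration(name): a dict with "fx", "fy", "cx", "cy" (pixels), "world_from_camera" (4x4, takes a point from camera to world coordinates); the wrist camera has in their place "hand_eye" (4x4, takes a point from camera to tool coordinates, whose origin is the TCP and whose axes are the flange's). Camera axes: x right, y down, z forward; pixel columns grow to the right and rows downward; lengths in m; the calibration is good to about 2 mm. A picture is of the moment at which its call begins: read the wrist's pose just before it. calibration takes no time and is no camera call.
- env.hand_in(): hands the job in, once; it reports no verdict.
The state is a dict: "clock": time; "joint_pos": joint angles; "qvel": joint speeds; "tau": joint torques, N m; "tcp_pos": TCP position; "orientation": TCP orientation; "wrist_force": force on the tool from outside, world axes, zero at the start; "ft_torque": the same for the moment, N m; "finger_gap": finger opening in m.
Only numpy, scipy, OpenCV 4.12 (cv2) and the standard library are available. Lean on these libraries where they do the work, as an engineer would, in place of code of your own. Each camera call takes 0.05 s, during which the arm holds its last target. There are 200 camera calls.

TASK

Get the condiment stand ready for opening: first swing its folded backboard up and over until it snaps open and stays there. Then slide the long steel caddy into the stand's track from the open end, all the way home against the end stop, and after it slide in every white canister that is on the counter, each pushed up against the one before it so that they stand upright in one row without gaps. Leave the other things on the counter where they are.

Things in the scene. Friction and masses are not known exactly. Their poses are not given: they have to be found in the camera images.
- stand: low aluminium T-track, fixed, at another place and yaw each time. Origin on the counter, z up, track along own y. Base plate (x -43..43, y -245..145 mm) 4 mm thick; things slide on it. Track covered from its open mouth at y -150 to the end stop's face at y 130. When all is in, centres lie at y 90 (caddy), 19, -43 and, with three canisters, -105
- mouth (a point): centre of the track's open mouth, on the base plate (stand x 0, y -150, z 4 mm); the only way in, going to the stand's +y. Before it the bare base plate is a landing apron (y -245..-150) with two flared guide walls 17 mm high, 67 mm apart at the mouth and 88 at y -180
- stop (a point): centre of the end stop's inner face (stand x 0, y 130, z 16 mm), stop 28 mm high. All along from mouth to stop the channel is 68 mm wide inside; two lips, underside z 13 and top z 17 mm, leave a slot 40 mm wide between them: foot plates run under the lips, necks in the slot. Free to tip or pressed down, a thing binds under the lips; held by its grip, bottom about 1 mm off the plate, it runs freely
- backboard (a joint): folding backboard angle (rad): 0 folded flat over the track, blocking the slot (start); 1.9 fully open, leaning back behind it. It swings from the stand's -x side up and over to +x. An over-centre spring holds it at both ends: lifting takes 6 to 7 N at the fin; past about 1.05 it snaps open by itself
- hinge (a point): middle of the backboard's hinge axis, which runs along the stand's y (stand x 47, y -4, z 27 mm). The wooden board is 262 mm along y, 8 mm thick (faces 5 mm above and 3 mm below the axis when folded) and reaches 4 to 96 mm from the axis
- fin (a point): grip point of the dark fin on the board's upper face (folded), turning with the board: 62 mm from the hinge along the board, 30 above the axis, 25 above the face, 15 below the fin's top. Fin 14 mm thick along the stand's y, 32 long, 40 high (top 72 mm above the counter when folded). Held by its flat sides it can pivot between fingers
- caddy: long steel caddy, always there, 98 mm tall, 0.5 kg. Origin: underside centre, z up. Foot plate 62 (own x) x 80 (own y) x 6 mm; neck 34 mm across up to z 15; steel box 54 x 76 mm; wooden lid 56 x 78, top at z 68; on it a wooden bar grip, z 68 to 98, 14 mm thick along own y, 40 long along own x. Goes in with own y along the track, either way round
- can1: white canister, one of 2 or 3 alike, 98 mm tall, 0.4 kg. Origin: underside centre, z up. Foot plate 62 x 62 x 6 mm; neck 34 mm across up to z 15; round jar 54 mm across; wooden lid 56 mm across, top at z 68; on it a wooden bar grip, z 68 to 98, 14 mm thick along own y, 40 mm long along own x. Same after a half turn. Goes in with own y along the track
- can2: white canister, one of 2 or 3 alike, 98 mm tall, 0.4 kg. Origin: underside centre, z up. Foot plate 62 x 62 x 6 mm; neck 34 mm across up to z 15; round jar 54 mm across; wooden lid 56 mm across, top at z 68; on it a wooden bar grip, z 68 to 98, 14 mm thick along own y, 40 mm long along own x. Same after a half turn. Goes in with own y along the track
- can3: white canister, one of 2 or 3 alike, 98 mm tall, 0.4 kg. Origin: underside centre, z up. Foot plate 62 x 62 x 6 mm; neck 34 mm across up to z 15; round jar 54 mm across; wooden lid 56 mm across, top at z 68; on it a wooden bar grip, z 68 to 98, 14 mm thick along own y, 40 mm long along own x. Same after a half turn. Goes in with own y along the track
- pitcher: bystander: steel milk pitcher 105 mm tall. Leave it alone. Origin: underside
- tamper: bystander: dark steel coffee tamper 90 mm tall. Leave it alone. Origin: underside
- sugarbowl: bystander: blue ceramic sugar bowl with lid, 64 mm across, 64 mm tall. Leave it alone. Origin: underside
- shaker: bystander: steel cocoa shaker, 48 mm across, 80 mm tall. Leave it alone. Origin: underside
- portafilter: bystander: portafilter, a steel cup 66 mm across with a black handle, 190 mm long in all. Leave it alone. Origin: underside
There are look-alikes about, which are no part of the job. Leave any purple or turquoise look-alike of the can1 alone. Leave any purple look-alike of the can2 alone.

How it is judged:
On the way, in this order (a step that is already met when the one before it is completed fails the run):
1. the backboard is snapped open (value of joint backboard above 1.75 rad), for 0.3 s.
2. the caddy is in the track, home against the end stop, and no canister is in the track yet (x of caddy in the frame of stand between -0.007 and 0.007 m and z of caddy in the frame of stand below 0.01 m and angle between caddy's own z axis and vertical below 0.1 rad and linear speed of caddy below 0.02 m/s and y of caddy in the frame of stand above 0.085 m and not (x of can1 in the frame of stand between -0.01 and 0.01 m and y of can1 in the frame of stand between -0.15 and 0.13 m) and not (x of can2 in the frame of stand between -0.01 and 0.01 m and y of can2 in the frame of stand between -0.15 and 0.13 m) and not (x of can3 in the frame of stand between -0.01 and 0.01 m and y of can3 in the frame of stand between -0.15 and 0.13 m)), for 0.2 s.
At the end, for the whole second after the job is handed in: the backboard is open (beyond 1.75 rad); the caddy is in the track within 5 mm of the end stop; every canister present stands in the track behind it in one row from the caddy on (each within about 10 mm of its place in a gapless row); all upright and at rest (value of joint backboard above 1.75 rad and x of caddy in the frame of stand between -0.007 and 0.007 m and z of each of caddy, can1, can2, can3 in the frame of stand below 0.01 m and angle between each of caddy, can1, can2, can3's own z axis and vertical below 0.1 rad and linear speed of each of caddy, can1, can2, can3 below 0.02 m/s and y of caddy in the frame of stand above 0.085 m and x of can1 in the frame of stand between -0.007 and 0.007 m and (y of can1 in the frame of stand between 0.009 and 0.024 m or y of can1 in the frame of stand between -0.053 and -0.038 m or y of can1 in the frame of stand between -0.115 and -0.1 m) and x of can2 in the frame of stand between -0.007 and 0.007 m and (y of can2 in the frame of stand between 0.009 and 0.024 m or y of can2 in the frame of stand between -0.053 and -0.038 m or y of can2 in the frame of stand between -0.115 and -0.1 m) and x of can3 in the frame of stand between -0.007 and 0.007 m and (y of can3 in the frame of stand between 0.009 and 0.024 m or y of can3 in the frame of stand between -0.053 and -0.038 m or y of can3 in the frame of stand between -0.115 and -0.1 m) and (y of can1 in the frame of stand between 0.009 and 0.024 m or y of can2 in the frame of stand between 0.009 and 0.024 m or y of can3 in the frame of stand between 0.009 and 0.024 m) and (y of can1 in the frame of stand between -0.053 and -0.038 m or y of can2 in the frame of stand between -0.053 and -0.038 m or y of can3 in the frame of stand between -0.053 and -0.038 m)); the robot touches nothing.
It fails at once if the pitcher is pushed more than 6 cm or knocked over (distance of pitcher from where it was at the start of the episode above 0.06 m or angle between pitcher's own z axis and vertical above 0.7 rad).
It fails at once if the tamper is pushed more than 6 cm or knocked over (distance of tamper from where it was at the start of the episode above 0.06 m or angle between tamper's own z axis and vertical above 0.7 rad).
It fails at once if the sugarbowl is pushed more than 6 cm or knocked over (distance of sugarbowl from where it was at the start of the episode above 0.06 m or angle between sugarbowl's own z axis and vertical above 0.7 rad).
It fails at once if the shaker is pushed more than 6 cm or knocked over (distance of shaker from where it was at the start of the episode above 0.06 m or angle between shaker's own z axis and vertical above 0.7 rad).
It fails at once if the portafilter is pushed more than 6 cm or knocked over (distance of portafilter from where it was at the start of the episode above 0.06 m or angle between portafilter's own z axis and vertical above 0.7 rad).
Of can1, can2, can3 only 2 to 3 are there at a start; the rules pass over those that are not, and their reading is None.
At some moment in a run one of can1, can2, can3, caddy may be knocked a few centimetres aside while the robot is not near it.
It also fails if it takes over 210 s, if anything falls off the work surface, if the arm or the gripper's body presses on something with over 40 N, if the wrist force passes 120 N, or if a joint passes its speed limit or range.

## Working session

There is one attempt and no reset: what is moved stays moved. The work goes in short steps, Python scripts to look and compute and a tool call to move; the robot and the scene stay as the last step left them, time stands still between calls to the robot, and variables do not carry over. Pictures are saved under pics/ and viewed, about 12 in all and at most 16, crops included, and the job is handed in when it is done.

Besides the shell and the picture viewer there is one more tool, called after ">>>" as name(argument=value, ...) on one line, values as JSON. play_rows: Moves the arm, as the interface text tells. Its arguments: {"type":"object","properties":{"steps":{"type":"array","items":{"type":"object","properties":{"claw":{"type":"number"},"dp":{"type":"array","items":{"type":"number"}},"angular":{"type":"array","items":{"type":"number"}}}}},"force":{"type":"number"}},"required":["steps"]}

```bash
mkdir -p pics; cat > h.py <<'E'
import numpy as np, cv2
from workcell import env
def save(n,fn):
    p,d=env.read_camera(n); cv2.imwrite(f'pics/{fn}.png',p[:,:,::-1]); np.save(f'pics/{fn}.npy',d); return p,d
def pts(d,c,T):
    v,u=np.mgrid[:384,:512]
    P=np.stack([(u-c['cx'])/c['fx']*d,(v-c['cy'])/c['fy']*d,d,np.ones_like(d)],-1)
    return (P@T.T)[...,:3]
E
python3 - <<'E'
from h import *
s=env.get_state(); print(s)
for n in ('top','side'):
    p,d=save(n,n+'0'); c=env.calibration(n); print(n,c,d.min(),d.max())
a=cv2.imread('pics/top0.png'); cv2.imwrite('pics/top0b.png',cv2.resize(a,(800,600)))
E
```

```text
{'clock': 0.0, 'joint_pos': array([-1.40662481e+00,  3.14020669e-01,  4.50065533e-02,  1.30360491e+00,
       -4.29817602e-05,  1.43121377e+00]), 'qvel': array([-1.16875087e-03,  7.15447742e-04, -7.71009048e-04,  9.63374389e-04,
       -4.64555407e-04, -2.18734511e-05]), 'tau': array([ 1.01685188e-06, -4.80632722e+01,  2.98527753e+01,  1.97077473e-02,
       -1.25760089e-04,  4.28493891e-06]), 'tcp_pos': array([ 0.17189301, -0.54819521,  0.2384086 ]), 'orientation': array([-9.11015885e-04,  9.88488421e-01,  1.51293787e-01, -3.26935272e-05]), 'wrist_force': array([-0.46407824, -0.44930567, -0.49754646]), 'ft_torque': array([-0.00500775,  0.00150709, -0.00375674]), 'finger_gap': 0.08567729232800478}
top {'fx': 350.00300218888486, 'fy': 350.00300218888486, 'cx': 259.5449889741162, 'cy': 194.72940514358743, 'world_from_camera': array([[-0.02547559, -0.98225273,  0.18582401,  0.35349766],
       [-0.99964898,  0.02638345,  0.00241393,  0.01795302],
       [-0.00727377, -0.18569729, -0.98258008,  1.09471988],
       [ 0.        ,  0.        ,  0.        ,  1.        ]])} 0.0 2.1242917
side {'fx': 466.7878094174702, 'fy': 466.7878094174702, 'cx': 264.339603158197, 'cy': 192.85039989626117, 'world_from_camera': array([[ 0.98395606, -0.11572209,  0.13578977,  0.34604141],
       [-0.17751149, -0.71133191,  0.68007101, -1.06764759],
       [ 0.01789236, -0.69326424, -0.72046135,  1.20453341],
       [ 0.        ,  0.        ,  0.        ,  1.        ]])} 0.0 3.677821
```

View pics/top0b.png

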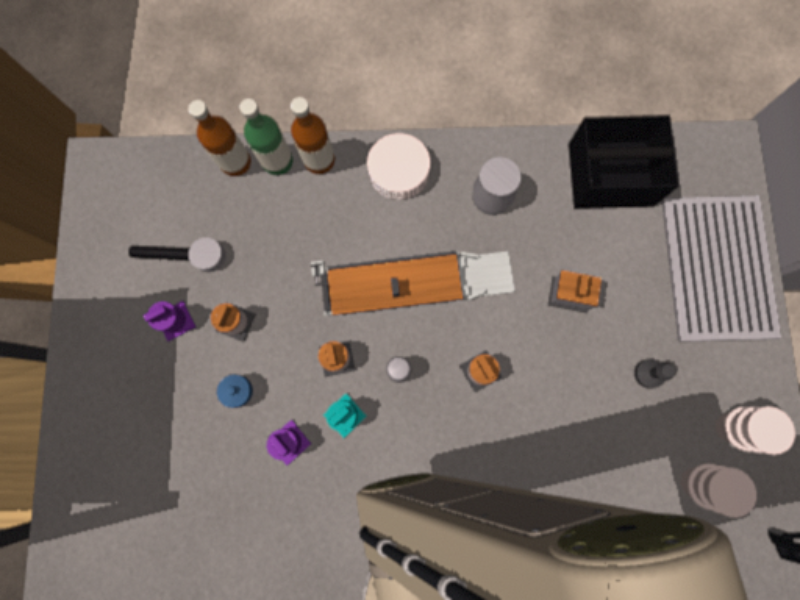

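View pics/side0.png

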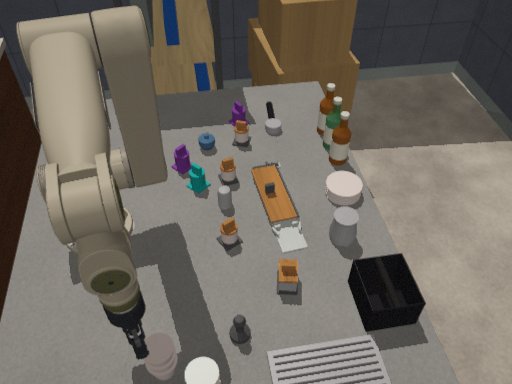

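```bash
python3 - <<'E'
from h import *
for n in ('top','side'):
    a=cv2.imread(f'pics/{n}0.png'); d=np.load(f'pics/{n}0.npy'); c=env.calibration(n); X=pts(d,c,c['world_from_camera'])
    hsv=cv2.cvtColor(a,cv2.COLOR_BGR2HSV)
    m=((hsv[...,0]<22)&(hsv[...,1]>110)&(d>0)&(X[...,2]>0.05)&(X[...,2]<0.12)&(X[...,0]>.2)&(X[...,0]<.8)).astype('uint8')
    k,L,st,ce=cv2.connectedComponentsWithStats(m)
    for i in range(1,k):
        if st[i,4]<15: continue
        P=X[L==i]; print(n,'comp',ce[i].round(),st[i,4],'z max',P[:,2].max().round(3))
        T=P[P[:,2]>0.084]
        if len(T)>3:
            r=cv2.minAreaRect((T[:,:2]*1000).astype('float32')); print('  top n',len(T),r, T.mean(0).round(4))
    # board
    m=((hsv[...,0]<22)&(hsv[...,1]>110)&(d>0)&(X[...,2]>0.02)&(X[...,2]<0.045)&(X[...,0]>.2)&(X[...,0]<.8)).astype('uint8')
    k,L,st,ce=cv2.connectedComponentsWithStats(m); i=1+np.argmax(st[1:,4]); P=X[L==i]
    print(n,'board',cv2.minAreaRect((P[:,:2]*1000).astype('float32')),cv2.boxPoints(cv2.minAreaRect((P[:,:2]*1000).astype('float32'))).round(),P[:,2].mean())
    for uv in ([(397,287),(205,253),(498,180),(235,391),(399,370),(655,373),(288,442),(343,415),(168,320)] if n=='top' else []):
        u,v=int(uv[0]*.64),int(uv[1]*.64); print(uv,X[v,u].round(3))
E
```

```text
top comp [370. 184.] 488 z max 0.102
  top n 76 ((572.01416015625, -312.2837829589844), (14.903352737426758, 37.71465301513672), 77.19100952148438) [ 0.5716 -0.3109  0.0955]
top comp [144. 203.] 273 z max 0.103
  top n 83 ((533.69384765625, 367.1128845214844), (15.133828163146973, 39.663719177246094), 66.2120132446289) [0.5331 0.3654 0.0948]
top comp [213. 227.] 276 z max 0.101
  top n 76 ((455.1700439453125, 161.23458862304688), (39.3591423034668, 14.298630714416504), 12.224854469299316) [0.455  0.1606 0.0964]
top comp [310. 236.] 280 z max 0.101
  top n 77 ((422.8355712890625, -122.73297882080078), (39.233642578125, 13.626020431518555), 27.857080459594727) [ 0.4226 -0.1222  0.0963]
top board ((598.2354125976562, 43.935523986816406), (93.53767395019531, 264.4180908203125), 5.456369876861572) [[539. 171.]
 [564. -92.]
 [657. -83.]
 [632. 180.]] 0.030886455295737438
(397, 287) [0.584 0.036 0.069]
(205, 253) [0.674 0.424 0.029]
(498, 180) [ 0.779 -0.161  0.105]
(235, 391) [0.393 0.346 0.056]
(399, 370) [0.425 0.037 0.079]
(655, 373) [ 0.407 -0.439  0.069]
(288, 442) [0.3   0.242 0.069]
[... 246 characters left out ...]
7. 165.] 166 z max 0.103
  top n 52 ((454.7476806640625, 158.33847045898438), (38.29071044921875, 17.114822387695312), 5.241700172424316) [0.4536 0.1581 0.093 ]
side comp [229. 227.] 214 z max 0.102
  top n 69 ((422.41033935546875, -126.25955200195312), (37.36128234863281, 17.393564224243164), 17.19182586669922) [ 0.4211 -0.1266  0.0942]
side comp [288. 271.] 432 z max 0.103
  top n 95 ((572.8362426757812, -312.9178161621094), (18.870220184326172, 37.78017044067383), 83.03265380859375) [ 0.5729 -0.3152  0.0955]
side board ((596.6815795898438, 42.99634552001953), (91.80966186523438, 266.97540283203125), 5.433939456939697) [[538. 172.]
 [564. -94.]
 [655. -86.]
 [630. 180.]] 0.0325055422177493
```

>>> play_rows(steps=[{"claw":0,"dp":[0,0,0],"angular":[0,0,-7]},{"claw":0,"dp":[0,0,0],"angular":[0,0,-7]},{"claw":0,"dp":[0,0,0],"angular":[0,0,-7]},{"claw":0,"dp":[0,0,0],"angular":[0,0,-7]},{"claw":0,"dp":[0,0,0],"angular":[0,0,-7]},{"claw":0,"dp":[0,0,0],"angular":[0,0,-7]},{"claw":0,"dp":[0,0,0],"angular":[0,0,-7]},{"claw":0,"dp":[0,0,0],"angular":[0,0,-7]}])

```text
clock: 0.77
tcp_pos: [0.172, -0.5484, 0.2388]
orientation: [-0.0, 0.8, 0.6, 0.0]
wrist_force: [-0.1, 0.1, -0.1]
finger_gap: 0.0854
```

>>> play_rows(steps=[{"claw":0,"dp":[0,0,0],"angular":[0,0,-7]},{"claw":0,"dp":[0,0,0],"angular":[0,0,-7]},{"claw":0,"dp":[0,0,0],"angular":[0,0,-7]},{"claw":0,"dp":[0,0,0],"angular":[0,0,-7]},{"claw":0,"dp":[0,0,0],"angular":[0,0,-7]},{"claw":0,"dp":[0,0,0],"angular":[0,0,-7]},{"claw":0,"dp":[0,0,0],"angular":[0,0,-7]},{"claw":0,"dp":[0,0,0],"angular":[0,0,-7]}])

```text
clock: 1.43
tcp_pos: [0.172, -0.5484, 0.2388]
orientation: [-0.0, 0.425, 0.905, 0.0]
wrist_force: [-0.6, -0.2, 0.6]
finger_gap: 0.0856
```

>>> play_rows(steps=[{"claw":0,"dp":[0,0,0],"angular":[0,0,-7]},{"claw":0,"dp":[0,0,0],"angular":[0,0,-7]},{"claw":0,"dp":[0,0,0],"angular":[0,0,-7]},{"claw":0,"dp":[0,0,0],"angular":[0,0,-7]},{"claw":0,"dp":[0,0,0],"angular":[0,0,-7]},{"claw":0,"dp":[0,0,0],"angular":[0,0,-7]},{"claw":0,"dp":[0,0,0],"angular":[0,0,-7]},{"claw":0,"dp":[0,0,0],"angular":[0,0,-7]}])

```text
clock: 2.1
tcp_pos: [0.172, -0.5484, 0.2388]
orientation: [-0.0, -0.05, 0.999, 0.001]
wrist_force: [0.2, 0.3, 0.4]
finger_gap: 0.085
```

>>> play_rows(steps=[{"claw":0,"dp":[-0.018,0.023,-0.002],"angular":[0,0,0]},{"claw":0,"dp":[-0.018,0.023,-0.002],"angular":[0,0,0]},{"claw":0,"dp":[-0.018,0.023,-0.002],"angular":[0,0,0]},{"claw":0,"dp":[-0.018,0.023,-0.002],"angular":[0,0,0]},{"claw":0,"dp":[-0.018,0.023,-0.002],"angular":[0,0,0]},{"claw":0,"dp":[-0.018,0.023,-0.002],"angular":[0,0,0]},{"claw":0,"dp":[-0.018,0.023,-0.002],"angular":[0,0,0]},{"claw":0,"dp":[-0.018,0.023,-0.002],"angular":[0,0,0]}])

```text
clock: 2.77
tcp_pos: [0.2984, -0.3505, 0.2551]
orientation: [-0.0, -0.047, 0.999, 0.0]
wrist_force: [-0.2, 0.3, -0.2]
finger_gap: 0.0858
```

>>> play_rows(steps=[{"claw":0,"dp":[-0.018,0.023,0],"angular":[0,0,0]},{"claw":0,"dp":[-0.018,0.023,0],"angular":[0,0,0]},{"claw":0,"dp":[-0.018,0.023,0],"angular":[0,0,0]},{"claw":0,"dp":[-0.018,0.023,0],"angular":[0,0,0]},{"claw":0,"dp":[-0.018,0.023,0],"angular":[0,0,0]},{"claw":0,"dp":[-0.018,0.023,0],"angular":[0,0,0]},{"claw":0,"dp":[-0.018,0.023,0],"angular":[0,0,0]},{"claw":0,"dp":[-0.018,0.023,0],"angular":[0,0,0]}])

```text
clock: 3.43
tcp_pos: [0.4243, -0.1537, 0.255]
orientation: [-0.0, -0.047, 0.999, 0.0]
wrist_force: [0.6, 0.4, -0.7]
finger_gap: 0.0855
```

>>> play_rows(steps=[{"claw":0,"dp":[-0.018,0.023,0],"angular":[0,0,0]},{"claw":0,"dp":[-0.018,0.023,0],"angular":[0,0,0]},{"claw":0,"dp":[-0.018,0.023,0],"angular":[0,0,0]},{"claw":0,"dp":[-0.018,0.023,0],"angular":[0,0,0]},{"claw":0,"dp":[-0.018,0.023,0],"angular":[0,0,0]},{"claw":0,"dp":[-0.018,0.023,0],"angular":[0,0,0]},{"claw":0,"dp":[-0.018,0.023,0],"angular":[0,0,0]},{"claw":0,"dp":[0,0,0],"angular":[0,0,0]}])

```text
clock: 4.1
tcp_pos: [0.5361, 0.0206, 0.2545]
orientation: [0.0, -0.049, 0.999, 0.001]
wrist_force: [0.1, 0.4, -0.0]
finger_gap: 0.0854
```

```bash
cat >> h.py <<'E'
from scipy.spatial.transform import Rotation as R
def pose():
    s=env.get_state(); q=s['orientation']; T=np.eye(4); T[:3,:3]=R.from_quat(np.r_[q[1:],q[0]]).as_matrix(); T[:3,3]=s['tcp_pos']; return T,s
def psi(T): return np.degrees(np.arctan2(T[1,0],T[0,0]))
def go(x,y,z,a):
    "print tool-frame shift and turn to world x,y,z,psi(deg)"
    T,s=pose(); d=T[:3,:3].T@(np.array([x,y,z])-T[:3,3]); w=(psi(T)-a+90)%180-90
    print('now',T[:3,3].round(4),'psi',psi(T).round(2),'tiltz',T[2,2].round(5),'gap',round(s['finger_gap'],4),'j6',s['joint_pos'][5].round(2)); print('dp(before turn)',d.round(4),'turn z',w.round(2))
    a=np.radians(a+(180 if abs((psi(T)-a+180)%360-180)>90 else 0)); t=np.array([x,y,z])-T[:3,3]
    print('dp(after turn)',np.round([np.cos(a)*t[0]+np.sin(a)*t[1],np.sin(a)*t[0]-np.cos(a)*t[1],-t[2]],4))
def wrist(fn):
    T,s=pose(); p,d=save('wrist',fn); c=env.calibration('wrist'); return p,d,pts(d,c,T@c['hand_eye'])
E
python3 - <<'E'
from h import *
p,d,X=wrist('w1'); T,s=pose(); print(T.round(4),s['joint_pos'].round(3)); print(env.calibration('wrist'))
E
```

```text
[[-9.952e-01 -9.800e-02 -1.000e-03  5.349e-01]
 [-9.800e-02  9.952e-01  2.000e-04  1.890e-02]
 [ 1.000e-03  3.000e-04 -1.000e+00  2.544e-01]
 [ 0.000e+00  0.000e+00  0.000e+00  1.000e+00]] [-0.115  0.233 -0.025  1.314  0.    -0.213]
{'fx': 284.66467845627096, 'fy': 284.66467845627096, 'cx': 255.37842688670798, 'cy': 192.44914925731578, 'hand_eye': array([[-1.04527794e-04, -9.44683554e-01, -3.27983189e-01,
         8.51425933e-02],
       [ 9.99999966e-01, -2.02353479e-05, -2.60415145e-04,
        -6.42294423e-04],
       [ 2.39373051e-04, -3.27983205e-01,  9.44683524e-01,
        -1.35395361e-01],
       [ 0.00000000e+00,  0.00000000e+00,  0.00000000e+00,
         1.00000000e+00]])}
```

View pics/w1.png

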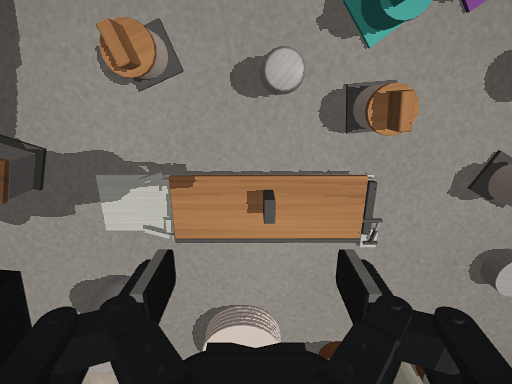

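```bash
python3 - <<'E'
from h import *
d=np.load('pics/w1.npy'); T,s=pose(); c=env.calibration('wrist'); X=pts(d,c,T@c['hand_eye'])
def rect(m,t):
    P=X[m]; r=cv2.minAreaRect((P[:,:2]*1000).astype('float32')); print(t,len(P),np.round(r[0]),np.round(r[1]),round(r[2],1),'z',np.median(P[:,2]).round(4))
z=X[...,2]; reg=np.zeros(d.shape,bool)
a=reg.copy(); a[180:235,240:300]=1; rect(a&(z>.06)&(z<.08),'fin top')
a=reg.copy(); a[165:250,160:385]=1; rect(a&(z>.027)&(z<.037),'board')
a=reg.copy(); a[165:250,90:175]=1; print('apron z',np.median(z[200:215,120:140]), 'counter', np.median(z[100:110,180:200]))
a=reg.copy(); a[0:90,80:190]=1; rect(a&(z>.088)&(z<.11),'canC'); 
a=reg.copy(); a[75:145,340:425]=1; rect(a&(z>.088)&(z<.11),'canB')
go(.5855,.0424,.046,5.45)
E
```

```text
fin top 313 [582.  40.] [32. 13.] 6.2 z 0.0724
board 13108 [597.  55.] [ 99. 290.] 5.6 z 0.0325
apron z 0.004897850495125505 counter 0.0010207198728165723
canC 911 [ 420. -124.] [40. 15.] 28.3 z 0.0987
canB 758 [452. 160.] [40. 15.] 11.4 z 0.0982
now [0.5349 0.0189 0.2544] psi -174.38 tiltz -1.0 gap 0.0855 j6 -0.21
dp(before turn) [-0.0528  0.0183  0.2084] turn z 0.17
dp(after turn) [-0.0526  0.0185  0.2084]
```

>>> play_rows(steps=[{"claw":0,"dp":[-0.0126,0.0043,0],"angular":[0,0,0]},{"claw":0,"dp":[-0.0126,0.0043,0.02],"angular":[0,0,0]},{"claw":0,"dp":[-0.0126,0.0043,0.03],"angular":[0,0,0]},{"claw":0,"dp":[-0.0126,0.0043,0.03],"angular":[0,0,0]},{"claw":0,"dp":[0,0,0.03],"angular":[0,0,0]},{"claw":0,"dp":[0,0,0.03],"angular":[0,0,0]},{"claw":0,"dp":[0,0,0.03],"angular":[0,0,0]},{"claw":0,"dp":[0,0,0.03],"angular":[0,0,0]}])

```text
clock: 4.82
tcp_pos: [0.582, 0.0378, 0.0538]
orientation: [-0.0, -0.047, 0.999, -0.0]
wrist_force: [-0.2, -0.3, -0.7]
finger_gap: 0.0856
```

>>> play_rows(steps=[{"claw":0,"dp":[0,0,0.006],"angular":[0,0,0]},{"claw":255,"dp":[0,0,0],"angular":[0,0,0]},{"claw":255,"dp":[0,0,0],"angular":[0,0,0]},{"claw":255,"dp":[0,0,0],"angular":[0,0,0]},{"claw":255,"dp":[0,0,0],"angular":[0,0,0]},{"claw":255,"dp":[0,0,0],"angular":[0,0,0]},{"claw":255,"dp":[0,0,0],"angular":[0,0,0]},{"claw":255,"dp":[0,0,0],"angular":[0,0,0]}], force=50)

```text
clock: 5.48
tcp_pos: [0.5838, 0.0422, 0.0513]
orientation: [0.002, -0.048, 0.999, 0.003]
wrist_force: [-1.5, 12.8, 6.9]
finger_gap: 0.0131
```

```bash
python3 - <<'E'
from h import *
go(.5835,.041,.048,5.45); print(env.get_state()['wrist_force'])
r=70; a0=.451+.02
for th in np.arange(0,1.51,.1): print(round(th,2),np.round([-r*np.cos(th+a0)+r*np.cos(a0), r*np.sin(th+a0)-r*np.sin(a0)],1))
E
```

```text
now [0.5838 0.0422 0.0513] psi -174.44 tiltz -0.99997 gap 0.0131 j6 -0.17
dp(before turn) [ 0.0004 -0.0012  0.0033] turn z 0.11
dp(after turn) [ 0.0004 -0.0012  0.0033]
[-1.53179204 12.80991605  6.89027917]
0.0 [0. 0.]
0.1 [3.5 6.1]
0.2 [ 7.6 11.8]
0.3 [12.2 17. ]
0.4 [17.3 21.8]
0.5 [22.9 26. ]
0.6 [28.8 29.7]
0.7 [35.1 32.7]
0.8 [41.7 35.1]
0.9 [48.5 36.8]
1.0 [55.4 37.9]
1.1 [62.4 38.2]
1.2 [69.4 37.9]
1.3 [76.3 36.8]
1.4 [83.1 35.1]
1.5 [89.7 32.7]
```

>>> play_rows(steps=[{"claw":255,"dp":[-0.0038,0,-0.006],"angular":[0,0,0]},{"claw":255,"dp":[-0.0044,0,-0.0056],"angular":[0,0,0]},{"claw":255,"dp":[-0.0049,0,-0.0051],"angular":[0,0,0]},{"claw":255,"dp":[-0.0054,0,-0.0046],"angular":[0,0,0]},{"claw":255,"dp":[-0.0058,0,-0.004],"angular":[0,0,0]},{"claw":255,"dp":[-0.0062,0,-0.0035],"angular":[0,0,0]},{"claw":255,"dp":[-0.0065,0,-0.0028],"angular":[0,0,0]},{"claw":255,"dp":[0,0,0],"angular":[0,0,0]}])

```text
clock: 6.15
tcp_pos: [0.6133, 0.0452, 0.0788]
orientation: [-0.007, -0.048, 0.999, 0.002]
wrist_force: [-13.1, 7.7, -0.5]
finger_gap: 0.0131
```

```bash
python3 - <<'E'
from h import *
save('side','s1'); T,s=pose(); print(s['wrist_force'],s['finger_gap'],s['tcp_pos'])
a=cv2.imread('pics/s1.png')[130:280,180:360]; cv2.imwrite('pics/s1b.png',cv2.resize(a,None,fx=4,fy=4))
E
```

```text
[-11.25087273   8.34388795   0.35818434] 0.013534310314909526 [0.6131315  0.04523403 0.07874046]
```

View pics/s1b.png

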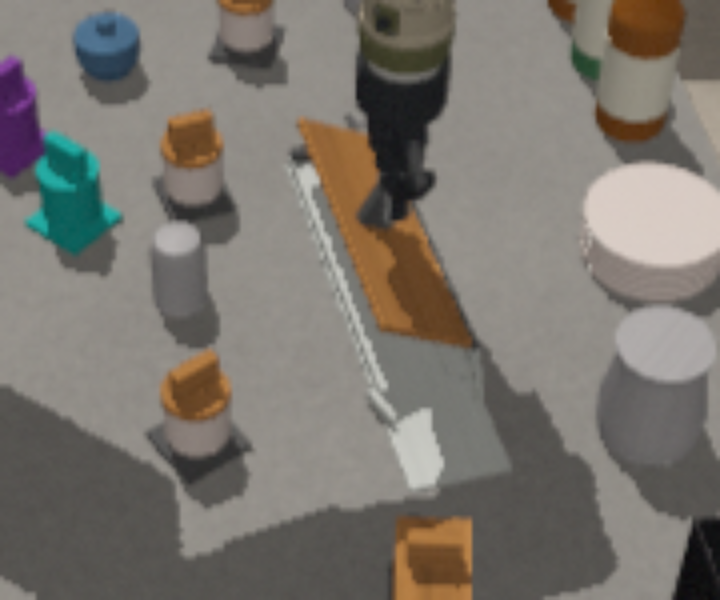

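>>> play_rows(steps=[{"claw":255,"dp":[-0.0068,0,-0.0021],"angular":[0,0,0]},{"claw":255,"dp":[-0.0069,0,-0.0015],"angular":[0,0,0]},{"claw":255,"dp":[-0.0071,0,-0.0008],"angular":[0,0,0]},{"claw":255,"dp":[-0.0071,0,0],"angular":[0,0,0]},{"claw":255,"dp":[-0.0071,0,0.0007],"angular":[0,0,0]},{"claw":255,"dp":[-0.007,0,0.0014],"angular":[0,0,0]},{"claw":255,"dp":[-0.0068,0,0.0021],"angular":[0,0,0]},{"claw":255,"dp":[0,0,0],"angular":[0,0,0]}])

```text
clock: 6.87
tcp_pos: [0.6667, 0.0506, 0.0816]
orientation: [-0.002, -0.049, 0.999, 0.003]
wrist_force: [-5.4, 9.8, 6.1]
finger_gap: 0.0132
```

```bash
python3 - <<'E'
from h import *
p,d=save('side','s2'); T,s=pose(); print(s['wrist_force'],s['finger_gap'],s['tcp_pos'])
a=cv2.imread('pics/s2.png')[130:280,180:360]; cv2.imwrite('pics/s2b.png',cv2.resize(a,None,fx=3,fy=3))
E
```

```text
[-5.05112247 11.03658301  4.10183115] 0.013029295059101586 [0.66648766 0.0505182  0.08159244]
```

View pics/s2b.png

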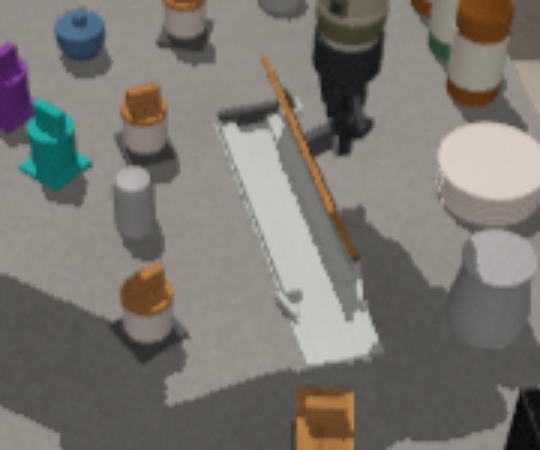

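>>> play_rows(steps=[{"claw":0,"dp":[0,0,0],"angular":[0,0,0]},{"claw":0,"dp":[0,0,0],"angular":[0,0,0]},{"claw":0,"dp":[0,0,0],"angular":[0,0,0]},{"claw":0,"dp":[0,0,0],"angular":[0,0,0]},{"claw":0,"dp":[0,0,-0.02],"angular":[0,0,0]},{"claw":0,"dp":[0,0,-0.03],"angular":[0,0,0]},{"claw":0,"dp":[0,0,-0.03],"angular":[0,0,0]},{"claw":0,"dp":[0,0,-0.03],"angular":[0,0,0]}])

```text
clock: 7.58
tcp_pos: [0.6676, 0.0463, 0.192]
orientation: [-0.001, -0.047, 0.999, -0.0]
wrist_force: [0.1, 0.3, 0.1]
finger_gap: 0.0854
```

>>> play_rows(steps=[{"claw":0,"dp":[0,0,-0.03],"angular":[0,0,0]},{"claw":0,"dp":[0,0,-0.03],"angular":[0,0,0]},{"claw":0,"dp":[0.02,-0.02,-0.01],"angular":[0,0,0]},{"claw":0,"dp":[0.02,-0.03,0],"angular":[0,0,0]},{"claw":0,"dp":[0.02,-0.03,0],"angular":[0,0,0]},{"claw":0,"dp":[0.02,-0.03,0],"angular":[0,0,0]},{"claw":0,"dp":[0.02,-0.03,0],"angular":[0,0,0]},{"claw":0,"dp":[0.01,-0.03,0],"angular":[0,0,0]}])

```text
clock: 8.25
tcp_pos: [0.5723, -0.1343, 0.2617]
orientation: [-0.001, -0.047, 0.999, -0.0]
wrist_force: [0.7, -0.1, 0.3]
finger_gap: 0.0852
```

```bash
python3 - <<'E'
from h import *
p,d,X=wrist('w2'); go(.573,-.313,.25,-11)
E
```

```text
now [ 0.5721 -0.1398  0.2615] psi -174.91 tiltz -0.99999 gap 0.0854 j6 -0.46
dp(before turn) [ 0.0145 -0.1726  0.0123] turn z 16.09
dp(after turn) [-0.0339 -0.1699  0.0115]
```

View pics/w2.png

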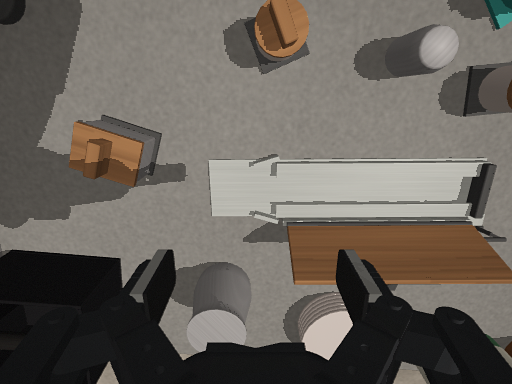

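```bash
python3 - <<'E'
from h import *
T,s=pose(); c=env.calibration('wrist')
d=np.load('pics/w2.npy'); X=pts(d,c,T@c['hand_eye']); z=X[...,2]
a=cv2.imread('pics/w2.png'); hsv=cv2.cvtColor(a,cv2.COLOR_BGR2HSV)
def rect(m,t):
    P=X[m]; r=cv2.minAreaRect((P[:,:2]*1000).astype('float32')); print(t,len(P),np.round(r[0],1),np.round(r[1],1),round(r[2],1),'z',np.median(P[:,2]).round(4))
reg=np.zeros(d.shape,bool)
w=(hsv[...,1]<40)&(hsv[...,2]>165)
m=reg.copy(); m[150:222,200:246]=1; rect(m&w&(z<.012),'apron part')
m=reg.copy(); m[150:225,285:450]=1
for lo,hi in ((.0,.008),(.012,.022)): rect(m&w&(z>lo)&(z<hi),f'track z {lo}')
# per-column slot centreline: lip-top points
cs=[]
for u in range(290,450,10):
    col=X[150:225,u]; zz=col[:,2]; l=(zz<.009)&w[150:225,u]
    if l.sum()>5: cs.append(col[l][:,:2].mean(0))
cs=np.array(cs); f=np.polyfit(cs[:,1],cs[:,0],1); print('slot fit x=',f,'yaw',np.degrees(np.arctan(-f[0])), 'resid',np.abs(np.polyval(f,cs[:,1])-cs[:,0]).max())
m=reg.copy(); m[110:200,55:170]=1; rect(m&(z>.088)&(z<.11),'caddy grip'); rect(m&(z>.06)&(z<.08),'caddy lid')
m=reg.copy(); m[0:80,230:330]=1; rect(m&(z>.088)&(z<.11),'canC grip')
print('apron near edge px:'); 
for u,v in ((209,160),(210,216),(240,159),(240,216)): print(u,v,X[v+(3 if v<190 else -3),u+3].round(4))
E
```

```text
apron part 1970 [ 620.3 -178.1] [84.9 51.2] 4.4 z 0.0048
track z 0.0 4231 [590.2  23.8] [ 63.8 242.9] 5.2 z 0.004
track z 0.012 4374 [603.4  23.1] [ 84.5 241. ] 5.6 z 0.0171
slot fit x= [-0.10053729  0.60235223] yaw 5.741071218211139 resid 0.0013359909616244003
caddy grip 640 [ 570.4 -317.7] [14.7 40.6] 75.7 z 0.0988
caddy lid 2597 [ 570.5 -318.4] [78.8 56.6] 76.6 z 0.0693
canC grip 761 [ 421.3 -127.8] [39.1 14.4] 27.4 z 0.0983
apron near edge px:
209 160 [ 0.5847 -0.202   0.0038]
210 216 [ 0.6604 -0.1972  0.0057]
240 159 [ 0.5791 -0.1584  0.0049]
240 216 [ 0.6567 -0.1526  0.0049]
```

>>> play_rows(steps=[{"claw":0,"dp":[0,0,0],"angular":[0,0,6.2]},{"claw":0,"dp":[0,0,0],"angular":[0,0,6.2]},{"claw":0,"dp":[0,0,0],"angular":[0,0,6.2]},{"claw":0,"dp":[-0.008,-0.034,0.012],"angular":[0,0,0]},{"claw":0,"dp":[-0.008,-0.034,0.012],"angular":[0,0,0]},{"claw":0,"dp":[-0.008,-0.034,0.012],"angular":[0,0,0]},{"claw":0,"dp":[-0.008,-0.034,0.012],"angular":[0,0,0]},{"claw":0,"dp":[-0.008,-0.034,0.012],"angular":[0,0,0]}])

```text
clock: 8.97
tcp_pos: [0.5744, -0.3091, 0.2007]
orientation: [-0.0, 0.115, 0.993, -0.0]
wrist_force: [0.7, 0.2, 0.5]
finger_gap: 0.0852
```

>>> play_rows(steps=[{"claw":0,"dp":[0,0,0],"angular":[0,0,0]},{"claw":0,"dp":[0,0,0],"angular":[0,0,0]},{"claw":0,"dp":[0,0,0],"angular":[0,0,0]},{"claw":0,"dp":[0,0,0],"angular":[0,0,0]},{"claw":0,"dp":[0,0,0],"angular":[0,0,0]},{"claw":0,"dp":[0,0,0],"angular":[0,0,0]},{"claw":0,"dp":[0,0,0],"angular":[0,0,0]},{"claw":0,"dp":[0,0,0],"angular":[0,0,0]}])

```text
clock: 9.63
tcp_pos: [0.5753, -0.3067, 0.2016]
orientation: [0.0, 0.114, 0.993, -0.0]
wrist_force: [0.3, 0.4, 0.5]
finger_gap: 0.0852
```

```bash
cat >> h.py <<'E'
def grips(fn,pr=True):
    "wrist look: all wooden grips (z .088-.11) as centre mm, long-axis deg"
    p,d,X=wrist(fn); z=X[...,2]; hsv=cv2.cvtColor(p,cv2.COLOR_RGB2HSV)
    m=((z>.086)&(z<.108)&(hsv[...,0]<22)&(hsv[...,1]>90)).astype('uint8'); k,L,st,ce=cv2.connectedComponentsWithStats(m)
    for i in range(1,k):
        if st[i,4]<100: continue
        P=X[L==i]; (cx,cy),(w,h),a=cv2.minAreaRect((P[:,:2]*1000).astype('float32'))
        if w<h: a+=90
        print('px',ce[i].round(),'n',st[i,4],'c',round(cx,1),round(cy,1),'len',round(max(w,h),1),round(min(w,h),1),'long axis',round((a+90)%180-90,1),'z',np.median(P[:,2]).round(4))
    return p,d,X
E
python3 - <<'E'
from h import *
grips('w3'); go(.571,-.3145,.081,-13.5)
E
```

```text
px [249. 189.] n 683 c 571.1 -312.8 len 39.8 13.1 long axis -13.1 z 0.0986
now [ 0.5752 -0.3068  0.2015] psi 166.85 tiltz -1.0 gap 0.0855 j6 -0.38
dp(before turn) [ 0.0024 -0.0084  0.1205] turn z 0.35
dp(after turn) [ 0.0023 -0.0084  0.1205]
```

>>> play_rows(steps=[{"claw":0,"dp":[0.0027,-0.007,0],"angular":[0,0,0]},{"claw":0,"dp":[0,0,0.02],"angular":[0,0,0]},{"claw":0,"dp":[0,0,0.03],"angular":[0,0,0]},{"claw":0,"dp":[0,0,0.03],"angular":[0,0,0]},{"claw":0,"dp":[0,0,0.02],"angular":[0,0,0]},{"claw":0,"dp":[0,0,0.015],"angular":[0,0,0]},{"claw":0,"dp":[0,0,0.0055],"angular":[0,0,0]},{"claw":0,"dp":[0,0,0],"angular":[0,0,0]}])

```text
clock: 10.35
tcp_pos: [0.5694, -0.3132, 0.0788]
orientation: [-0.001, 0.115, 0.993, 0.001]
wrist_force: [-0.3, -0.2, 0.6]
finger_gap: 0.0855
```

>>> play_rows(steps=[{"claw":255,"dp":[0,0,0],"angular":[0,0,0]},{"claw":255,"dp":[0,0,0],"angular":[0,0,0]},{"claw":255,"dp":[0,0,0],"angular":[0,0,0]},{"claw":255,"dp":[0,0,0],"angular":[0,0,0]},{"claw":255,"dp":[0,0,0],"angular":[0,0,0]},{"claw":255,"dp":[0,0,0],"angular":[0,0,0]},{"claw":255,"dp":[0,0,0],"angular":[0,0,0]},{"claw":255,"dp":[0,0,0],"angular":[0,0,0]}], force=80)

```text
clock: 11.02
tcp_pos: [0.5711, -0.3133, 0.0811]
orientation: [0.0, 0.115, 0.993, 0.0]
wrist_force: [-0.3, 1.8, 2.8]
finger_gap: 0.0125
```

```bash
python3 - <<'E'
from h import *
T,s=pose();print(s['tcp_pos'],s['wrist_force'],s['finger_gap'])
p,d,X=grips('w4')
o=np.array([600,46]); a=np.radians(5.5)
P=o+np.array([[np.cos(a),-np.sin(a)],[np.sin(a),np.cos(a)]])@[0,-225]; print('apron stage',P); go(P[0]/1000,P[1]/1000,.12,5.5)
E
```

```text
[ 0.57106106 -0.31331729  0.08110103] [-0.31817792  1.82486266  2.77646962] 0.012471575337489514
px [255. 269.] n 2160 c 570.3 -314.0 len 39.9 14.0 long axis -13.6 z 0.0989
apron stage [ 621.56529432 -177.96414463]
now [ 0.571  -0.3133  0.0811] psi 166.83 tiltz -1.0 gap 0.0126 j6 -0.4
dp(before turn) [-0.0184  0.1433 -0.0389] turn z -18.67
dp(after turn) [-0.0633  0.1299 -0.0389]
```

View pics/w4.png

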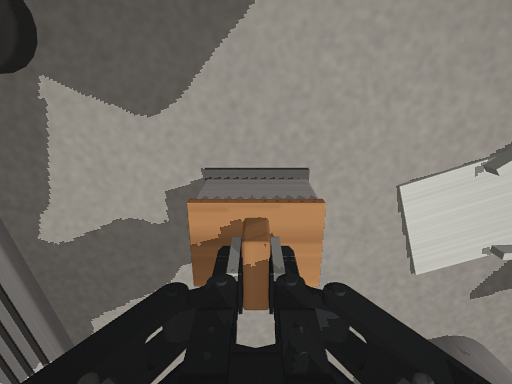

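>>> play_rows(steps=[{"claw":255,"dp":[0,0,-0.015],"angular":[0,0,0]},{"claw":255,"dp":[0,0,-0.015],"angular":[0,0,0]},{"claw":255,"dp":[0,0,0],"angular":[0,0,-3.7]},{"claw":255,"dp":[0,0,0],"angular":[0,0,-3.7]},{"claw":255,"dp":[0,0,0],"angular":[0,0,-3.7]},{"claw":255,"dp":[0,0,0],"angular":[0,0,-3.7]},{"claw":255,"dp":[0,0,0],"angular":[0,0,-3.8]},{"claw":255,"dp":[0,0,0],"angular":[0,0,0]}])

```text
clock: 11.73
tcp_pos: [0.5698, -0.3132, 0.1092]
orientation: [-0.001, -0.048, 0.999, 0.001]
wrist_force: [0.6, 0.5, -4.0]
finger_gap: 0.0127
```

>>> play_rows(steps=[{"claw":255,"dp":[-0.0106,0.0205,0],"angular":[0,0,0]},{"claw":255,"dp":[-0.0106,0.0205,0],"angular":[0,0,0]},{"claw":255,"dp":[-0.0106,0.0205,0],"angular":[0,0,0]},{"claw":255,"dp":[-0.0106,0.0205,0],"angular":[0,0,0]},{"claw":255,"dp":[-0.0106,0.0205,0],"angular":[0,0,0]},{"claw":255,"dp":[-0.0106,0.0205,0],"angular":[0,0,0]},{"claw":255,"dp":[0,0,0],"angular":[0,0,0]},{"claw":255,"dp":[0,0,0],"angular":[0,0,0]}])

```text
clock: 12.4
tcp_pos: [0.6223, -0.1836, 0.1097]
orientation: [-0.001, -0.048, 0.999, 0.0]
wrist_force: [-0.8, -0.6, -4.7]
finger_gap: 0.0126
```

>>> play_rows(steps=[{"claw":255,"dp":[0,0,0],"angular":[0,0,0]},{"claw":255,"dp":[0,0,0],"angular":[0,0,0]},{"claw":255,"dp":[0,0,0],"angular":[0,0,0]},{"claw":255,"dp":[0,0,0],"angular":[0,0,0]},{"claw":255,"dp":[0,0,0],"angular":[0,0,0]},{"claw":255,"dp":[0,0,0],"angular":[0,0,0]},{"claw":255,"dp":[0,0,0],"angular":[0,0,0]},{"claw":255,"dp":[0,0,0],"angular":[0,0,0]}])

```text
clock: 13.07
tcp_pos: [0.6224, -0.1853, 0.1106]
orientation: [0.0, -0.047, 0.999, -0.0]
wrist_force: [-0.5, -0.5, -4.0]
finger_gap: 0.0124
```

```bash
python3 - <<'E'
from h import *
p,d,X=grips('w5'); print(pose()[1]['wrist_force']); go(.6222,-.1849,.086,5.5)
z=X[...,2]; hsv=cv2.cvtColor(p,cv2.COLOR_RGB2HSV); w=(hsv[...,1]<40)&(hsv[...,2]>140)
# lip tops in stand coords
o=np.array([.600,.046]); a=np.radians(5.5); Rm=np.array([[np.cos(a),-np.sin(a)],[np.sin(a),np.cos(a)]])
Q=(X[...,:2]-o)@Rm
for y0 in np.arange(-.145,.0,.02):
    m=(np.abs(Q[...,1]-y0)<.005)&(np.abs(Q[...,0])<.06)&(d>0)
    lip=m&(z>.014)&(z<.02); pl=m&(z<.009)&(np.abs(Q[...,0])<.03)
    if lip.sum()>20: print(round(y0,3),'lip x',(np.percentile(Q[lip][:,0],[1,99])*1e3).round(1),'plate', (np.percentile(Q[pl][:,0],[1,99])*1e3).round(1) if pl.sum()>5 else None)
E
```

```text
px [256. 230.] n 7316 c 622.1 -185.7 len 78.2 57.0 long axis -84.8 z 0.0985
px [464. 333.] n 3205 c 675.7 -41.6 len 79.1 10.3 long axis -84.1 z 0.0961
[-0.4463961   0.15516991 -4.20122175]
now [ 0.6224 -0.1852  0.1106] psi -174.6 tiltz -1.0 gap 0.0125 j6 -0.51
dp(before turn) [0.0002 0.0003 0.0246] turn z -0.1
dp(after turn) [0.0002 0.0003 0.0246]
-0.145 lip x [-50.   47.7] plate [-28.9  28.5]
-0.125 lip x [-40.7  42.7] plate [-16.5  23. ]
-0.105 lip x [-40.8  42.6] plate [-16.3  22.8]
-0.085 lip x [-40.8  42.5] plate [-16.3  23. ]
-0.065 lip x [-41.1  42.4] plate [-17.2  23.1]
-0.045 lip x [-41.   42.3] plate [-17.1  22. ]
-0.025 lip x [-41.   42.2] plate [-17.1  22.2]
-0.005 lip x [18.9 42.5] plate [-15.6  22.3]
```

View pics/w5.png

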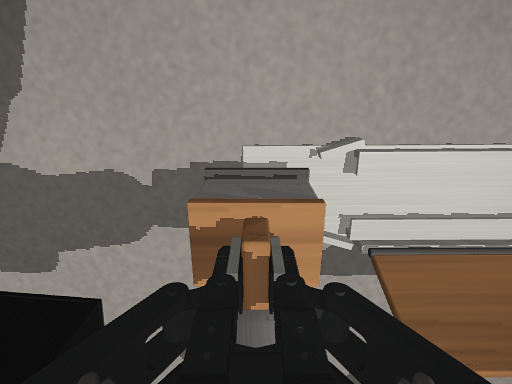

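>>> play_rows(steps=[{"claw":255,"dp":[-0.0006,0,0.008],"angular":[0,0,-0.1]},{"claw":255,"dp":[0,0,0.008],"angular":[0,0,0]},{"claw":255,"dp":[0,0,0.008],"angular":[0,0,0]},{"claw":255,"dp":[0,0,0],"angular":[0,0,0]},{"claw":255,"dp":[0,0.01,0],"angular":[0,0,0]},{"claw":255,"dp":[0,0.01,0],"angular":[0,0,0]},{"claw":255,"dp":[0,0.01,0],"angular":[0,0,0]},{"claw":255,"dp":[0,0.01,0],"angular":[0,0,0]}])

```text
clock: 13.78
tcp_pos: [0.6189, -0.1437, 0.0865]
orientation: [-0.0, -0.048, 0.999, 0.0]
wrist_force: [-0.6, 0.7, -3.5]
finger_gap: 0.0131
```

>>> play_rows(steps=[{"claw":255,"dp":[0,0.01,0],"angular":[0,0,0]},{"claw":255,"dp":[0,0.01,0],"angular":[0,0,0]},{"claw":255,"dp":[0,0.01,0],"angular":[0,0,0]},{"claw":255,"dp":[0,0.01,0],"angular":[0,0,0]},{"claw":255,"dp":[0,0.01,0],"angular":[0,0,0]},{"claw":255,"dp":[0,0.01,0],"angular":[0,0,0]},{"claw":255,"dp":[0,0,0],"angular":[0,0,0]},{"claw":255,"dp":[0,0,0],"angular":[0,0,0]}])

```text
clock: 14.45
tcp_pos: [0.6134, -0.0849, 0.0867]
orientation: [0.0, -0.049, 0.999, -0.0]
wrist_force: [0.4, -0.2, -5.0]
finger_gap: 0.0127
```

```bash
cat >> h.py <<'E'
O=np.array([.6008,.046]); A=np.radians(5.5); RM=np.array([[np.cos(A),-np.sin(A)],[np.sin(A),np.cos(A)]])
def stand():
    T,s=pose(); print('TCP in stand mm',((T[:2,3]-O)@RM*1e3).round(1),'z',T[2,3].round(4),'psi',psi(T).round(2)%180,'F',s['wrist_force'].round(1),'tq',s['ft_torque'].round(2),'gap',round(s['finger_gap'],4))
E
python3 -c "
from h import *
stand()"
```

```text
TCP in stand mm [   0.  -131.5] z 0.0867 psi 5.569999999999993 F [ 0.4 -0.2 -5. ] tq [-0.   -0.07 -0.01] gap 0.0127
```

>>> play_rows(steps=[{"claw":255,"dp":[0,0.015,0],"angular":[0,0,0]},{"claw":255,"dp":[0,0.02,0],"angular":[0,0,0]},{"claw":255,"dp":[0,0.02,0],"angular":[0,0,0]},{"claw":255,"dp":[0,0.02,0],"angular":[0,0,0]},{"claw":255,"dp":[0,0.02,0],"angular":[0,0,0]},{"claw":255,"dp":[0,0.02,0],"angular":[0,0,0]},{"claw":255,"dp":[0,0.02,0],"angular":[0,0,0]},{"claw":255,"dp":[0,0.02,0],"angular":[0,0,0]}])

```text
clock: 15.12
tcp_pos: [0.5986, 0.0695, 0.0866]
orientation: [0.0, -0.048, 0.999, -0.0]
wrist_force: [0.4, 0.0, -4.8]
finger_gap: 0.0123
```

>>> play_rows(steps=[{"claw":255,"dp":[0,0.015,0],"angular":[0,0,0]},{"claw":255,"dp":[0,0.01,0],"angular":[0,0,0]},{"claw":255,"dp":[0,0.01,0],"angular":[0,0,0]},{"claw":255,"dp":[0,0.01,0],"angular":[0,0,0]},{"claw":255,"dp":[0,0.005,0],"angular":[0,0,0]},{"claw":255,"dp":[0,0.005,0],"angular":[0,0,0]},{"claw":255,"dp":[0,0.005,0],"angular":[0,0,0]},{"claw":255,"dp":[0,0,0],"angular":[0,0,0]}])

```text
clock: 15.78
tcp_pos: [0.5928, 0.129, 0.0865]
orientation: [-0.0, -0.048, 0.999, 0.0]
wrist_force: [0.1, -0.2, -4.4]
finger_gap: 0.0126
```

```bash
python3 -c "
from h import *
stand()"
```

```text
TCP in stand mm [-0.  83.4] z 0.0865 psi 5.52000000000001 F [ 0.1 -0.2 -4.4] tq [0.01 0.02 0.03] gap 0.0126
```

Runs freely; advance gently to the stop.

>>> play_rows(steps=[{"claw":255,"dp":[0,0.003,0],"angular":[0,0,0]},{"claw":255,"dp":[0,0.003,0],"angular":[0,0,0]},{"claw":255,"dp":[0,0.002,0],"angular":[0,0,0]},{"claw":255,"dp":[0,0.002,0],"angular":[0,0,0]},{"claw":255,"dp":[0,0.002,0],"angular":[0,0,0]},{"claw":255,"dp":[0,0,0],"angular":[0,0,0]},{"claw":255,"dp":[0,0,0],"angular":[0,0,0]},{"claw":255,"dp":[0,0,0],"angular":[0,0,0]}])

```text
clock: 16.45
tcp_pos: [0.592, 0.1389, 0.0868]
orientation: [0.0, -0.048, 0.999, -0.002]
wrist_force: [-0.3, -5.8, -2.4]
finger_gap: 0.0126
```

```bash
python3 -c "
from h import *
stand()"
```

```text
TCP in stand mm [ 0.1 93.3] z 0.0868 psi 5.460000000000008 F [-0.3 -5.8 -2.4] tq [-1.42  0.02  0.07] gap 0.0126
```

>>> play_rows(steps=[{"claw":255,"dp":[0,-0.001,0.001],"angular":[0,0,0]},{"claw":255,"dp":[0,0,0.001],"angular":[0,0,0]},{"claw":255,"dp":[0,0,0],"angular":[0,0,0]},{"claw":0,"dp":[0,0,0],"angular":[0,0,0]},{"claw":0,"dp":[0,0,0],"angular":[0,0,0]},{"claw":0,"dp":[0,0,0],"angular":[0,0,0]},{"claw":0,"dp":[0,0,0],"angular":[0,0,0]},{"claw":0,"dp":[0,0,0],"angular":[0,0,0]}])

```text
clock: 17.12
tcp_pos: [0.5919, 0.1399, 0.0848]
orientation: [0.0, -0.048, 0.999, 0.0]
wrist_force: [0.2, -0.4, -0.1]
finger_gap: 0.0721
```

>>> play_rows(steps=[{"claw":0,"dp":[0,0,-0.02],"angular":[0,0,0]},{"claw":0,"dp":[0,0,-0.03],"angular":[0,0,0]},{"claw":0,"dp":[0,0,-0.03],"angular":[0,0,0]},{"claw":0,"dp":[0,0,-0.03],"angular":[0,0,0]},{"claw":0,"dp":[0,0,-0.03],"angular":[0,0,0]},{"claw":0,"dp":[0.02,-0.01,0],"angular":[0,0,0]},{"claw":0,"dp":[0.03,-0.01,0],"angular":[0,0,0]},{"claw":0,"dp":[0.03,-0.01,0],"angular":[0,0,0]}])

```text
clock: 17.78
tcp_pos: [0.5151, 0.1019, 0.2251]
orientation: [0.001, -0.048, 0.999, 0.0]
wrist_force: [-0.8, -0.0, -0.3]
finger_gap: 0.0854
```

>>> play_rows(steps=[{"claw":0,"dp":[0,0,0],"angular":[0,0,0]},{"claw":0,"dp":[0,0,0],"angular":[0,0,0]},{"claw":0,"dp":[0,0,0],"angular":[0,0,0]},{"claw":0,"dp":[0,0,0],"angular":[0,0,0]},{"claw":0,"dp":[0,0,0],"angular":[0,0,0]},{"claw":0,"dp":[0,0,0],"angular":[0,0,0]},{"claw":0,"dp":[0,0,0],"angular":[0,0,0]},{"claw":0,"dp":[0,0,0],"angular":[0,0,0]}])

```text
clock: 18.45
tcp_pos: [0.5153, 0.1021, 0.2243]
orientation: [-0.0, -0.048, 0.999, -0.0]
wrist_force: [-0.7, 0.4, -0.6]
finger_gap: 0.0854
```

```bash
sed -i 's/O=np.array(\[.6008,.046\])/O=np.array([.6008,.049])/' h.py; python3 - <<'E'
from h import *
p,d,X=grips('w6'); stand()
E
```

```text
px [11. 61.] n 892 c 421.1 -121.9 len 39.8 15.6 long axis 29.2 z 0.0964
px [327. 126.] n 809 c 453.0 161.6 len 39.8 14.2 long axis 11.3 z 0.0985
px [503. 228.] n 468 c 533.3 366.0 len 35.5 15.4 long axis -21.3 z 0.0948
px [282. 256.] n 558 c 591.5 136.7 len 39.6 14.0 long axis 5.5 z 0.1024
px [ 93. 305.] n 200 c 676.6 -68.7 len 23.1 6.5 long axis -80.1 z 0.0927
px [239. 308.] n 2804 c 661.7 95.5 len 169.4 11.1 long axis -84.4 z 0.0974
TCP in stand mm [-80.1  61. ] z 0.2243 psi 5.52000000000001 F [ 0.9  0.2 -0.1] tq [-0.    0.02 -0.02] gap 0.0856
```

View pics/w6.png

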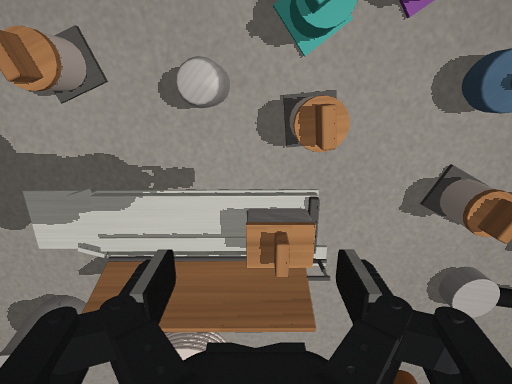

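>>> play_rows(steps=[{"claw":0,"dp":[0,0,0],"angular":[0,0,-5.9]},{"claw":0,"dp":[0.0163,0.0234,0],"angular":[0,0,0]},{"claw":0,"dp":[0.0163,0.0234,0],"angular":[0,0,0]},{"claw":0,"dp":[0.0163,0.0234,0],"angular":[0,0,0]},{"claw":0,"dp":[0,0,0.03],"angular":[0,0,0]},{"claw":0,"dp":[0,0,0.03],"angular":[0,0,0]},{"claw":0,"dp":[0,0,0],"angular":[0,0,0]},{"claw":0,"dp":[0,0,0],"angular":[0,0,0]}])

```text
clock: 19.17
tcp_pos: [0.4518, 0.1609, 0.1637]
orientation: [-0.002, -0.1, 0.995, -0.0]
wrist_force: [-0.3, 0.8, 0.4]
finger_gap: 0.0851
```

```bash
python3 - <<'E'
from h import *
p,d,X=grips('w7'); go(.4535,.1613,.081,11.4)
E
```

```text
px [257. 210.] n 921 c 452.6 162.1 len 40.0 13.3 long axis 11.3 z 0.0986
px [474. 316.] n 160 c 515.1 373.5 len 15.6 5.9 long axis 61.3 z 0.0963
px [201. 335.] n 530 c 584.2 136.2 len 26.3 14.2 long axis 6.1 z 0.1019
px [ 99. 379.] n 302 c 663.7 45.1 len 35.3 5.7 long axis -82.0 z 0.09
now [0.4532 0.161  0.1651] psi -168.6 tiltz -1.0 gap 0.0852 j6 -0.02
dp(before turn) [-0.0004  0.0003  0.0841] turn z -0.0
dp(after turn) [-0.0003  0.0003  0.0841]
```

>>> play_rows(steps=[{"claw":0,"dp":[0,0,0.024],"angular":[0,0,0]},{"claw":0,"dp":[0,0,0.03],"angular":[0,0,0]},{"claw":0,"dp":[0,0,0.02],"angular":[0,0,0]},{"claw":0,"dp":[0,0,0.01],"angular":[0,0,0]},{"claw":0,"dp":[0,0,0],"angular":[0,0,0]},{"claw":0,"dp":[0,0,0],"angular":[0,0,0]},{"claw":255,"dp":[0,0,0],"angular":[0,0,0]},{"claw":255,"dp":[0,0,0],"angular":[0,0,0]}])

```text
clock: 19.88
tcp_pos: [0.4547, 0.1613, 0.0823]
orientation: [0.002, -0.099, 0.995, 0.0]
wrist_force: [0.9, -0.2, 0.3]
finger_gap: 0.064
```

>>> play_rows(steps=[{"claw":255,"dp":[0,0,0],"angular":[0,0,0]},{"claw":255,"dp":[0,0,0],"angular":[0,0,0]},{"claw":255,"dp":[0,0,0],"angular":[0,0,0]},{"claw":255,"dp":[0,0,0],"angular":[0,0,0]},{"claw":255,"dp":[0,0,0],"angular":[0,0,0]},{"claw":255,"dp":[0,0,0],"angular":[0,0,0]},{"claw":255,"dp":[0,0,0],"angular":[0,0,0]},{"claw":255,"dp":[0,0,0],"angular":[0,0,0]}])

```text
clock: 20.55
tcp_pos: [0.4534, 0.1612, 0.0809]
orientation: [0.0, -0.099, 0.995, 0.0]
wrist_force: [-0.8, 2.0, 3.7]
finger_gap: 0.0124
```

```bash
python3 - <<'E'
from h import *
stand(); p,d,X=grips('w8'); go(.6214,-.165,.201,5.5)
E
```

```text
TCP in stand mm [-136.   125.8] z 0.0809 psi 11.409999999999997 F [-0.8  2.   3.7] tq [0.07 0.15 0.02] gap 0.0124
px [255. 269.] n 2169 c 452.8 160.2 len 40.1 14.2 long axis 10.3 z 0.0987
now [0.4534 0.1612 0.0808] psi -168.59 tiltz -1.0 gap 0.0125 j6 -0.02
dp(before turn) [-0.1002 -0.353  -0.1201] turn z 5.91
dp(after turn) [-0.136  -0.3408 -0.1202]
```

>>> play_rows(steps=[{"claw":255,"dp":[0,0,-0.02],"angular":[0,0,0]},{"claw":255,"dp":[0,0,-0.025],"angular":[0,0,0]},{"claw":255,"dp":[0,0,-0.025],"angular":[0,0,0]},{"claw":255,"dp":[0,0,-0.025],"angular":[0,0,0]},{"claw":255,"dp":[0,0,-0.025],"angular":[0,0,0]},{"claw":255,"dp":[0,0,0],"angular":[0,0,2.9]},{"claw":255,"dp":[0,0,0],"angular":[0,0,3]},{"claw":255,"dp":[0,0,0],"angular":[0,0,0]}])

```text
clock: 21.27
tcp_pos: [0.4526, 0.1608, 0.1999]
orientation: [-0.001, -0.047, 0.999, -0.0]
wrist_force: [0.3, 0.6, -4.9]
finger_gap: 0.0123
```

>>> play_rows(steps=[{"claw":255,"dp":[-0.0113,-0.0284,0],"angular":[0,0,0]},{"claw":255,"dp":[-0.0113,-0.0284,0],"angular":[0,0,0]},{"claw":255,"dp":[-0.0113,-0.0284,0],"angular":[0,0,0]},{"claw":255,"dp":[-0.0113,-0.0284,0],"angular":[0,0,0]},{"claw":255,"dp":[-0.0113,-0.0284,0],"angular":[0,0,0]},{"claw":255,"dp":[-0.0113,-0.0284,0],"angular":[0,0,0]},{"claw":255,"dp":[-0.0113,-0.0284,0],"angular":[0,0,0]},{"claw":255,"dp":[-0.0113,-0.0284,0],"angular":[0,0,0]}])

```text
clock: 21.93
tcp_pos: [0.5645, -0.0578, 0.1989]
orientation: [-0.002, -0.049, 0.999, 0.0]
wrist_force: [0.6, -0.2, -3.9]
finger_gap: 0.0124
```

>>> play_rows(steps=[{"claw":255,"dp":[-0.0113,-0.0284,0],"angular":[0,0,0]},{"claw":255,"dp":[-0.0113,-0.0284,0],"angular":[0,0,0]},{"claw":255,"dp":[-0.0113,-0.0284,0],"angular":[0,0,0]},{"claw":255,"dp":[-0.0113,-0.0284,0],"angular":[0,0,0]},{"claw":255,"dp":[0,0,0.03],"angular":[0,0,0]},{"claw":255,"dp":[0,0,0.03],"angular":[0,0,0]},{"claw":255,"dp":[0,0,0.02],"angular":[0,0,0]},{"claw":255,"dp":[0,0,0],"angular":[0,0,0]}])

```text
clock: 22.6
tcp_pos: [0.6162, -0.1639, 0.1131]
orientation: [-0.006, -0.048, 0.999, 0.003]
wrist_force: [-1.4, 1.0, -6.1]
finger_gap: 0.0123
```

>>> play_rows(steps=[{"claw":255,"dp":[0,0,0],"angular":[0,0,0]},{"claw":255,"dp":[0,0,0],"angular":[0,0,0]},{"claw":255,"dp":[0,0,0],"angular":[0,0,0]},{"claw":255,"dp":[0,0,0],"angular":[0,0,0]},{"claw":255,"dp":[0,0,0],"angular":[0,0,0]},{"claw":255,"dp":[0,0,0],"angular":[0,0,0]},{"claw":255,"dp":[0,0,0],"angular":[0,0,0]},{"claw":255,"dp":[0,0,0],"angular":[0,0,0]}])

```text
clock: 23.27
tcp_pos: [0.621, -0.1652, 0.121]
orientation: [0.0, -0.048, 0.999, -0.0]
wrist_force: [-0.1, 0.7, -3.2]
finger_gap: 0.0127
```

```bash
python3 - <<'E'
from h import *
stand(); p,d,X=grips('w9'); go(.6214,-.165,.0866,5.5)
E
```

```text
TCP in stand mm [  -0.4 -215.1] z 0.121 psi 5.509999999999991 F [-0.1  0.7 -3.2] tq [0.07 0.03 0.03] gap 0.0127
px [253. 206.] n 289 c 600.5 -169.3 len 48.4 14.6 long axis -80.1 z 0.1054
px [456. 321.] n 3527 c 673.5 -21.3 len 96.3 10.5 long axis -84.8 z 0.0963
now [ 0.6209 -0.1651  0.1208] psi -174.49 tiltz -1.0 gap 0.0125 j6 -0.48
dp(before turn) [-0.0005  0.0001  0.0342] turn z 0.01
dp(after turn) [-0.0005  0.0001  0.0342]
```

>>> play_rows(steps=[{"claw":255,"dp":[-0.0005,0,0.015],"angular":[0,0,0]},{"claw":255,"dp":[0,0,0.012],"angular":[0,0,0]},{"claw":255,"dp":[0,0,0.0072],"angular":[0,0,0]},{"claw":255,"dp":[0,0,0],"angular":[0,0,0]},{"claw":255,"dp":[0,0.01,0],"angular":[0,0,0]},{"claw":255,"dp":[0,0.01,0],"angular":[0,0,0]},{"claw":255,"dp":[0,0.01,0],"angular":[0,0,0]},{"claw":255,"dp":[0,0.01,0],"angular":[0,0,0]}])

```text
clock: 23.98
tcp_pos: [0.6173, -0.1238, 0.0865]
orientation: [-0.0, -0.048, 0.999, 0.0]
wrist_force: [0.4, -0.0, -3.9]
finger_gap: 0.0126
```

>>> play_rows(steps=[{"claw":255,"dp":[0,0.01,0],"angular":[0,0,0]},{"claw":255,"dp":[0,0.01,0],"angular":[0,0,0]},{"claw":255,"dp":[0,0.01,0],"angular":[0,0,0]},{"claw":255,"dp":[0,0.01,0],"angular":[0,0,0]},{"claw":255,"dp":[0,0.01,0],"angular":[0,0,0]},{"claw":255,"dp":[0,0.01,0],"angular":[0,0,0]},{"claw":255,"dp":[0,0,0],"angular":[0,0,0]},{"claw":255,"dp":[0,0,0],"angular":[0,0,0]}])

```text
clock: 24.65
tcp_pos: [0.6118, -0.065, 0.0864]
orientation: [-0.0, -0.049, 0.999, -0.0]
wrist_force: [0.2, 0.1, -4.3]
finger_gap: 0.0124
```

```bash
python3 -c "
from h import *
stand()"
```

```text
TCP in stand mm [  -0.  -114.5] z 0.0864 psi 5.569999999999993 F [ 0.2  0.1 -4.3] tq [-0.03  0.01  0.03] gap 0.0124
```

>>> play_rows(steps=[{"claw":255,"dp":[0,0.015,0],"angular":[0,0,0]},{"claw":255,"dp":[0,0.02,0],"angular":[0,0,0]},{"claw":255,"dp":[0,0.02,0],"angular":[0,0,0]},{"claw":255,"dp":[0,0.02,0],"angular":[0,0,0]},{"claw":255,"dp":[0,0.02,0],"angular":[0,0,0]},{"claw":255,"dp":[0,0.015,0],"angular":[0,0,0]},{"claw":255,"dp":[0,0.01,0],"angular":[0,0,0]},{"claw":255,"dp":[0,0.003,0],"angular":[0,0,0]}])

```text
clock: 25.32
tcp_pos: [0.5998, 0.0583, 0.0864]
orientation: [-0.0, -0.049, 0.999, 0.0]
wrist_force: [-0.5, -0.1, -4.0]
finger_gap: 0.012
```

>>> play_rows(steps=[{"claw":255,"dp":[0,0.003,0],"angular":[0,0,0]},{"claw":255,"dp":[0,0.003,0],"angular":[0,0,0]},{"claw":255,"dp":[0,0.002,0],"angular":[0,0,0]},{"claw":255,"dp":[0,0.002,0],"angular":[0,0,0]},{"claw":255,"dp":[0,0.002,0],"angular":[0,0,0]},{"claw":255,"dp":[0,0.001,0],"angular":[0,0,0]},{"claw":255,"dp":[0,0,0],"angular":[0,0,0]},{"claw":255,"dp":[0,0,0],"angular":[0,0,0]}])

```text
clock: 25.98
tcp_pos: [0.5992, 0.0674, 0.0867]
orientation: [0.0, -0.047, 0.999, -0.002]
wrist_force: [-1.5, -5.9, -3.2]
finger_gap: 0.0125
```

```bash
python3 -c "
from h import *
stand()"
```

```text
TCP in stand mm [ 0.2 18.5] z 0.0867 psi 5.4199999999999875 F [-1.5 -5.9 -3.2] tq [-1.74 -0.04  0.16] gap 0.0125
```

>>> play_rows(steps=[{"claw":255,"dp":[0,-0.001,0.001],"angular":[0,0,0]},{"claw":255,"dp":[0,0,0.001],"angular":[0,0,0]},{"claw":255,"dp":[0,0,0],"angular":[0,0,0]},{"claw":130,"dp":[0,0,0],"angular":[0,0,0]},{"claw":130,"dp":[0,0,0],"angular":[0,0,0]},{"claw":130,"dp":[0,0,0],"angular":[0,0,0]},{"claw":130,"dp":[0,0,0],"angular":[0,0,0]},{"claw":130,"dp":[0,0,0],"angular":[0,0,0]}])

```text
clock: 26.65
tcp_pos: [0.599, 0.0692, 0.0846]
orientation: [0.0, -0.048, 0.999, 0.0]
wrist_force: [-0.7, 0.6, -0.1]
finger_gap: 0.0418
```

>>> play_rows(steps=[{"claw":130,"dp":[0,0,-0.015],"angular":[0,0,0]},{"claw":130,"dp":[0,0,-0.03],"angular":[0,0,0]},{"claw":130,"dp":[0,0,-0.03],"angular":[0,0,0]},{"claw":0,"dp":[0,0,-0.03],"angular":[0,0,0]},{"claw":0,"dp":[0,0,-0.03],"angular":[0,0,0]},{"claw":0,"dp":[0.02,-0.03,0],"angular":[0,0,-5.5]},{"claw":0,"dp":[0.03,-0.03,0],"angular":[0,0,-5.5]},{"claw":0,"dp":[0.03,-0.03,0],"angular":[0,0,-5.5]}])

```text
clock: 27.32
tcp_pos: [0.5383, -0.0341, 0.2202]
orientation: [0.001, -0.195, 0.981, -0.0]
wrist_force: [0.1, -1.0, -0.8]
finger_gap: 0.0854
```

>>> play_rows(steps=[{"claw":0,"dp":[0.02,-0.02,0],"angular":[0,0,-5.5]},{"claw":0,"dp":[0,0,0],"angular":[0,0,0]},{"claw":0,"dp":[0,0,0],"angular":[0,0,0]},{"claw":0,"dp":[0,0,0],"angular":[0,0,0]},{"claw":0,"dp":[0,0,0],"angular":[0,0,0]},{"claw":0,"dp":[0,0,0],"angular":[0,0,0]},{"claw":0,"dp":[0,0,0],"angular":[0,0,0]},{"claw":0,"dp":[0,0,0],"angular":[0,0,0]}])

```text
clock: 27.98
tcp_pos: [0.5278, -0.0594, 0.2192]
orientation: [-0.0, -0.238, 0.971, 0.0]
wrist_force: [-0.8, 0.6, -0.4]
finger_gap: 0.0855
```

```bash
python3 - <<'E'
from h import *
p,d,X=grips('w10'); go(.4222,-.123,.18,28.3)
E
```

```text
px [248.  42.] n 955 c 421.0 -122.8 len 39.7 13.7 long axis 27.6 z 0.0987
px [326. 293.] n 630 c 599.1 65.6 len 40.5 14.5 long axis 6.0 z 0.1018
px [254. 322.] n 3207 c 669.4 22.1 len 205.9 11.4 long axis -84.5 z 0.0971
now [ 0.5278 -0.0595  0.2192] psi -152.43 tiltz -1.0 gap 0.0854 j6 -0.74
dp(before turn) [ 0.123  -0.0074  0.0392] turn z -0.73
dp(after turn) [ 0.123  -0.0058  0.0392]
```

View pics/w10.png

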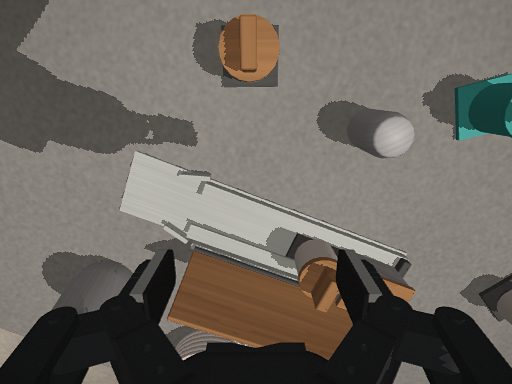

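>>> play_rows(steps=[{"claw":0,"dp":[0.031,-0.002,0],"angular":[0,0,0]},{"claw":0,"dp":[0.031,-0.002,0],"angular":[0,0,0]},{"claw":0,"dp":[0.031,-0.002,0],"angular":[0,0,0]},{"claw":0,"dp":[0.0305,-0.001,0],"angular":[0,0,0]},{"claw":0,"dp":[0,0,0.03],"angular":[0,0,0]},{"claw":0,"dp":[0,0,0.03],"angular":[0,0,0]},{"claw":0,"dp":[0,0,0],"angular":[0,0,0]},{"claw":0,"dp":[0,0,0],"angular":[0,0,0]}])

```text
clock: 28.7
tcp_pos: [0.4201, -0.1228, 0.1587]
orientation: [-0.001, -0.238, 0.971, 0.001]
wrist_force: [-0.3, 0.5, -0.1]
finger_gap: 0.0849
```

>>> play_rows(steps=[{"claw":0,"dp":[0,0,0],"angular":[0,0,0]},{"claw":0,"dp":[0,0,0],"angular":[0,0,0]},{"claw":0,"dp":[0,0,0],"angular":[0,0,0]},{"claw":0,"dp":[0,0,0],"angular":[0,0,0]},{"claw":0,"dp":[0,0,0],"angular":[0,0,0]},{"claw":0,"dp":[0,0,0],"angular":[0,0,0]},{"claw":0,"dp":[0,0,0],"angular":[0,0,0]},{"claw":0,"dp":[0,0,0],"angular":[0,0,0]}])

```text
clock: 29.37
tcp_pos: [0.4213, -0.1234, 0.1595]
orientation: [0.0, -0.238, 0.971, -0.0]
wrist_force: [0.1, 0.8, -1.3]
finger_gap: 0.0852
```

```bash
python3 - <<'E'
from h import *
p,d,X=grips('w11'); go(.4218,-.123,.081,27.8)
E
```

```text
px [257. 210.] n 975 c 420.1 -123.1 len 39.5 13.8 long axis 27.6 z 0.0986
now [ 0.4213 -0.1234  0.1594] psi -152.49 tiltz -1.0 gap 0.0853 j6 -0.95
dp(before turn) [-0.0007  0.0001  0.0784] turn z -0.29
dp(after turn) [-0.0007  0.0001  0.0784]
```

>>> play_rows(steps=[{"claw":0,"dp":[0,0,0.024],"angular":[0,0,0]},{"claw":0,"dp":[0,0,0.025],"angular":[0,0,0]},{"claw":0,"dp":[0,0,0.02],"angular":[0,0,0]},{"claw":0,"dp":[0,0,0.0095],"angular":[0,0,0]},{"claw":0,"dp":[0,0,0],"angular":[0,0,0]},{"claw":0,"dp":[0,0,0],"angular":[0,0,0]},{"claw":255,"dp":[0,0,0],"angular":[0,0,0]},{"claw":255,"dp":[0,0,0],"angular":[0,0,0]}])

```text
clock: 30.08
tcp_pos: [0.4223, -0.124, 0.0821]
orientation: [0.001, -0.238, 0.971, -0.001]
wrist_force: [-0.4, 0.3, -1.0]
finger_gap: 0.0639
```

>>> play_rows(steps=[{"claw":255,"dp":[0,0,0],"angular":[0,0,0]},{"claw":255,"dp":[0,0,0],"angular":[0,0,0]},{"claw":255,"dp":[0,0,0],"angular":[0,0,0]},{"claw":255,"dp":[0,0,0],"angular":[0,0,0]},{"claw":255,"dp":[0,0,0],"angular":[0,0,0]},{"claw":255,"dp":[0,0,0],"angular":[0,0,0]},{"claw":255,"dp":[0,0,0],"angular":[0,0,0]},{"claw":255,"dp":[0,0,0],"angular":[0,0,0]}])

```text
clock: 30.75
tcp_pos: [0.4214, -0.1234, 0.0811]
orientation: [0.0, -0.238, 0.971, -0.0]
wrist_force: [-1.2, 2.2, 5.4]
finger_gap: 0.0125
```

>>> play_rows(steps=[{"claw":255,"dp":[0,0,-0.015],"angular":[0,0,0]},{"claw":255,"dp":[0,0,-0.015],"angular":[0,0,0]},{"claw":255,"dp":[0,0,-0.015],"angular":[0,0,0]},{"claw":255,"dp":[0,0,0],"angular":[0,0,5.5]},{"claw":255,"dp":[0,0,0],"angular":[0,0,5.5]},{"claw":255,"dp":[0,0,0],"angular":[0,0,5.5]},{"claw":255,"dp":[0,0,0],"angular":[0,0,5.5]},{"claw":255,"dp":[0,0,0],"angular":[0,0,0]}])

```text
clock: 31.42
tcp_pos: [0.4205, -0.1232, 0.125]
orientation: [-0.001, -0.047, 0.999, 0.0]
wrist_force: [0.2, -0.4, -4.8]
finger_gap: 0.0127
```

>>> play_rows(steps=[{"claw":255,"dp":[-0.0278,-0.0087,0],"angular":[0,0,0]},{"claw":255,"dp":[-0.0278,-0.0087,0],"angular":[0,0,0]},{"claw":255,"dp":[-0.0278,-0.0087,0],"angular":[0,0,0]},{"claw":255,"dp":[-0.0278,-0.0087,0],"angular":[0,0,0]},{"claw":255,"dp":[-0.0278,-0.0087,0],"angular":[0,0,0]},{"claw":255,"dp":[-0.0278,-0.0087,0],"angular":[0,0,0]},{"claw":255,"dp":[-0.0278,-0.0087,0],"angular":[0,0,0]},{"claw":255,"dp":[0,0,0],"angular":[0,0,0]}])

```text
clock: 32.08
tcp_pos: [0.6256, -0.1669, 0.1239]
orientation: [0.001, -0.05, 0.999, -0.001]
wrist_force: [1.8, -1.0, -3.4]
finger_gap: 0.0126
```

>>> play_rows(steps=[{"claw":255,"dp":[0,0,0],"angular":[0,0,0]},{"claw":255,"dp":[0,0,0],"angular":[0,0,0]},{"claw":255,"dp":[0,0,0],"angular":[0,0,0]},{"claw":255,"dp":[0,0,0],"angular":[0,0,0]},{"claw":255,"dp":[0,0,0],"angular":[0,0,0]},{"claw":255,"dp":[0,0,0],"angular":[0,0,0]},{"claw":255,"dp":[0,0,0],"angular":[0,0,0]},{"claw":255,"dp":[0,0,0],"angular":[0,0,0]}])

```text
clock: 32.75
tcp_pos: [0.6207, -0.1654, 0.1262]
orientation: [0.0, -0.048, 0.999, -0.0]
wrist_force: [0.1, 0.3, -4.5]
finger_gap: 0.0126
```

```bash
python3 - <<'E'
from h import *
stand(); go(.6214,-.165,.0866,5.5)
E
```

```text
TCP in stand mm [  -0.8 -215.3] z 0.1262 psi 5.509999999999991 F [ 0.1  0.3 -4.5] tq [ 0.01 -0.   -0.01] gap 0.0126
now [ 0.6207 -0.1654  0.1262] psi -174.49 tiltz -1.0 gap 0.0126 j6 -0.48
dp(before turn) [-0.0007  0.0004  0.0396] turn z 0.01
dp(after turn) [-0.0008  0.0003  0.0396]
```

>>> play_rows(steps=[{"claw":255,"dp":[-0.001,0,0.018],"angular":[0,0,0]},{"claw":255,"dp":[0,0,0.015],"angular":[0,0,0]},{"claw":255,"dp":[0,0,0.0066],"angular":[0,0,0]},{"claw":255,"dp":[0,0,0],"angular":[0,0,0]},{"claw":255,"dp":[0,0.01,0],"angular":[0,0,0]},{"claw":255,"dp":[0,0.01,0],"angular":[0,0,0]},{"claw":255,"dp":[0,0.01,0],"angular":[0,0,0]},{"claw":255,"dp":[0,0.01,0],"angular":[0,0,0]}])

```text
clock: 33.42
tcp_pos: [0.6177, -0.124, 0.0865]
orientation: [-0.0, -0.048, 0.999, 0.0]
wrist_force: [-0.5, -0.6, -3.9]
finger_gap: 0.0123
```

>>> play_rows(steps=[{"claw":255,"dp":[0,0.01,0],"angular":[0,0,0]},{"claw":255,"dp":[0,0.01,0],"angular":[0,0,0]},{"claw":255,"dp":[0,0.01,0],"angular":[0,0,0]},{"claw":255,"dp":[0,0.01,0],"angular":[0,0,0]},{"claw":255,"dp":[0,0.01,0],"angular":[0,0,0]},{"claw":255,"dp":[0,0.01,0],"angular":[0,0,0]},{"claw":255,"dp":[0,0,0],"angular":[0,0,0]},{"claw":255,"dp":[0,0,0],"angular":[0,0,0]}])

```text
clock: 34.08
tcp_pos: [0.612, -0.0648, 0.0862]
orientation: [-0.0, -0.049, 0.999, 0.0]
wrist_force: [-1.1, 1.0, -4.3]
finger_gap: 0.0128
```

```bash
python3 -c "
from h import *
stand()"
```

```text
TCP in stand mm [   0.2 -114.3] z 0.0862 psi 5.5800000000000125 F [-1.1  1.  -4.3] tq [0.17 0.29 0.05] gap 0.0128
```

Remaining 71 mm: 62 then slow to contact.

>>> play_rows(steps=[{"claw":255,"dp":[0,0.01,0],"angular":[0,0,0]},{"claw":255,"dp":[0,0.01,0],"angular":[0,0,0]},{"claw":255,"dp":[0,0.01,0],"angular":[0,0,0]},{"claw":255,"dp":[0,0.01,0],"angular":[0,0,0]},{"claw":255,"dp":[0,0.01,0],"angular":[0,0,0]},{"claw":255,"dp":[0,0.007,0],"angular":[0,0,0]},{"claw":255,"dp":[0,0.003,0],"angular":[0,0,0]},{"claw":255,"dp":[0,0.003,0],"angular":[0,0,0]}])

```text
clock: 34.75
tcp_pos: [0.6059, -0.0025, 0.0863]
orientation: [-0.0, -0.048, 0.999, -0.0]
wrist_force: [-2.2, -2.0, -3.2]
finger_gap: 0.0127
```

>>> play_rows(steps=[{"claw":255,"dp":[0,0.003,0],"angular":[0,0,0]},{"claw":255,"dp":[0,0.002,0],"angular":[0,0,0]},{"claw":255,"dp":[0,0.002,0],"angular":[0,0,0]},{"claw":255,"dp":[0,0.002,0],"angular":[0,0,0]},{"claw":255,"dp":[0,0.001,0],"angular":[0,0,0]},{"claw":255,"dp":[0,0,0],"angular":[0,0,0]},{"claw":255,"dp":[0,0,0],"angular":[0,0,0]},{"claw":255,"dp":[0,0,0],"angular":[0,0,0]}])

```text
clock: 35.42
tcp_pos: [0.6051, 0.0057, 0.0863]
orientation: [-0.0, -0.048, 0.999, -0.001]
wrist_force: [-2.0, -4.0, -2.6]
finger_gap: 0.0127
```

```bash
python3 -c "
from h import *
stand()"
```

```text
TCP in stand mm [  0.1 -43.5] z 0.0863 psi 5.449999999999989 F [-2.  -4.  -2.6] tq [-1.26  0.82  0.05] gap 0.0127
```

>>> play_rows(steps=[{"claw":255,"dp":[0,-0.001,0.001],"angular":[0,0,0]},{"claw":255,"dp":[0,0,0.001],"angular":[0,0,0]},{"claw":255,"dp":[0,0,0],"angular":[0,0,0]},{"claw":130,"dp":[0,0,0],"angular":[0,0,0]},{"claw":130,"dp":[0,0,0],"angular":[0,0,0]},{"claw":130,"dp":[0,0,0],"angular":[0,0,0]},{"claw":130,"dp":[0,0,0],"angular":[0,0,0]},{"claw":130,"dp":[0,0,0],"angular":[0,0,0]}])

```text
clock: 36.08
tcp_pos: [0.6059, 0.0061, 0.0846]
orientation: [0.001, -0.048, 0.999, 0.0]
wrist_force: [-0.8, -1.0, -1.1]
finger_gap: 0.0418
```

>>> play_rows(steps=[{"claw":130,"dp":[0,0,-0.015],"angular":[0,0,0]},{"claw":130,"dp":[0,0,-0.03],"angular":[0,0,0]},{"claw":130,"dp":[0,0,-0.03],"angular":[0,0,0]},{"claw":0,"dp":[0,0,-0.03],"angular":[0,0,0]},{"claw":0,"dp":[0,0,-0.03],"angular":[0,0,0]},{"claw":0,"dp":[0,0,0],"angular":[0,0,6.5]},{"claw":0,"dp":[0,0,0],"angular":[0,0,7]},{"claw":0,"dp":[0,0,0],"angular":[0,0,7]}])

```text
clock: 36.75
tcp_pos: [0.6061, 0.006, 0.2205]
orientation: [0.001, 0.133, 0.991, 0.0]
wrist_force: [0.2, -0.5, -0.4]
finger_gap: 0.085
```

>>> play_rows(steps=[{"claw":0,"dp":[0,0,0],"angular":[0,0,7]},{"claw":0,"dp":[0.018,0.027,0],"angular":[0,0,0]},{"claw":0,"dp":[0.018,0.027,0],"angular":[0,0,0]},{"claw":0,"dp":[0.018,0.027,0],"angular":[0,0,0]},{"claw":0,"dp":[0.018,0.027,0],"angular":[0,0,0]},{"claw":0,"dp":[0.018,0.027,0],"angular":[0,0,0]},{"claw":0,"dp":[0.018,0.027,0],"angular":[0,0,0]},{"claw":0,"dp":[0.018,0.027,0],"angular":[0,0,0]}])

```text
clock: 37.42
tcp_pos: [0.5589, 0.23, 0.2195]
orientation: [0.0, 0.191, 0.982, 0.0]
wrist_force: [0.3, -0.0, 0.2]
finger_gap: 0.0855
```

>>> play_rows(steps=[{"claw":0,"dp":[0.018,0.027,0],"angular":[0,0,0]},{"claw":0,"dp":[0.018,0.027,0],"angular":[0,0,0]},{"claw":0,"dp":[0.018,0.027,0],"angular":[0,0,0]},{"claw":0,"dp":[0.018,0.027,0],"angular":[0,0,0]},{"claw":0,"dp":[0,0,0],"angular":[0,0,0]},{"claw":0,"dp":[0,0,0],"angular":[0,0,0]},{"claw":0,"dp":[0,0,0],"angular":[0,0,0]},{"claw":0,"dp":[0,0,0],"angular":[0,0,0]}])

```text
clock: 38.08
tcp_pos: [0.5332, 0.3546, 0.2192]
orientation: [0.0, 0.191, 0.982, -0.0]
wrist_force: [0.8, -0.7, 0.2]
finger_gap: 0.0857
```

```bash
python3 - <<'E'
from h import *
p,d,X=grips('w12'); go(.533,.366,.16,-22)
E
```

```text
px [269. 179.] n 630 c 531.3 368.1 len 39.7 13.9 long axis -23.3 z 0.0986
px [ 92. 298.] n 518 c 584.6 136.8 len 25.2 15.8 long axis 4.6 z 0.1
px [ 37. 316.] n 172 c 583.0 65.5 len 16.6 8.1 long axis -73.7 z 0.0987
px [  7. 343.] n 426 c 601.7 6.6 len 32.4 13.3 long axis 1.1 z 0.0958
now [0.5333 0.3544 0.2193] psi 157.92 tiltz -1.0 gap 0.0852 j6 0.85
dp(before turn) [0.0047 0.0107 0.0593] turn z -0.08
dp(after turn) [0.0047 0.0106 0.0593]
```

View pics/w12.png

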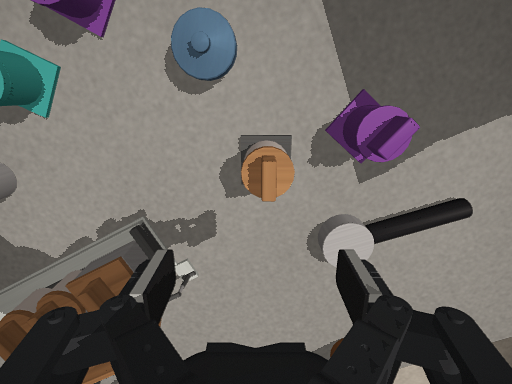

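>>> play_rows(steps=[{"claw":0,"dp":[0,0,0],"angular":[0,0,0.9]},{"claw":0,"dp":[0.0067,0.0117,0],"angular":[0,0,0]},{"claw":0,"dp":[0,0,0.02],"angular":[0,0,0]},{"claw":0,"dp":[0,0,0.03],"angular":[0,0,0]},{"claw":0,"dp":[0,0,0.01],"angular":[0,0,0]},{"claw":0,"dp":[0,0,0],"angular":[0,0,0]},{"claw":0,"dp":[0,0,0],"angular":[0,0,0]},{"claw":0,"dp":[0,0,0],"angular":[0,0,0]}])

```text
clock: 38.8
tcp_pos: [0.532, 0.3692, 0.1607]
orientation: [0.001, 0.199, 0.98, 0.001]
wrist_force: [-0.3, -0.3, -0.2]
finger_gap: 0.0856
```

```bash
python3 - <<'E'
from h import *
p,d,X=grips('w13'); go(.5317,.3678,.081,-23)
E
```

```text
px [254. 209.] n 952 c 531.0 367.8 len 39.8 13.6 long axis -22.8 z 0.0986
now [0.5323 0.3693 0.161 ] psi 157.09 tiltz -1.0 gap 0.0851 j6 0.88
dp(before turn) [ 0.0001 -0.0017  0.08  ] turn z 0.09
dp(after turn) [-0.0001 -0.0016  0.08  ]
```

>>> play_rows(steps=[{"claw":0,"dp":[0,-0.0012,0.02],"angular":[0,0,0]},{"claw":0,"dp":[0,0,0.03],"angular":[0,0,0]},{"claw":0,"dp":[0,0,0.02],"angular":[0,0,0]},{"claw":0,"dp":[0,0,0.01],"angular":[0,0,0]},{"claw":0,"dp":[0,0,0],"angular":[0,0,0]},{"claw":0,"dp":[0,0,0],"angular":[0,0,0]},{"claw":255,"dp":[0,0,0],"angular":[0,0,0]},{"claw":255,"dp":[0,0,0],"angular":[0,0,0]}])

```text
clock: 39.52
tcp_pos: [0.5322, 0.3684, 0.0814]
orientation: [0.001, 0.198, 0.98, 0.001]
wrist_force: [-0.5, -0.7, -0.6]
finger_gap: 0.064
```

>>> play_rows(steps=[{"claw":255,"dp":[0,0,0],"angular":[0,0,0]},{"claw":255,"dp":[0,0,0],"angular":[0,0,0]},{"claw":255,"dp":[0,0,0],"angular":[0,0,0]},{"claw":255,"dp":[0,0,0],"angular":[0,0,0]},{"claw":255,"dp":[0,0,0],"angular":[0,0,0]},{"claw":255,"dp":[0,0,0],"angular":[0,0,0]},{"claw":255,"dp":[0,0,0],"angular":[0,0,0]},{"claw":255,"dp":[0,0,0],"angular":[0,0,0]}])

```text
clock: 40.18
tcp_pos: [0.5311, 0.3679, 0.0796]
orientation: [0.0, 0.198, 0.98, 0.0]
wrist_force: [-0.6, 0.2, 3.7]
finger_gap: 0.0129
```

>>> play_rows(steps=[{"claw":255,"dp":[0,0,-0.02],"angular":[0,0,0]},{"claw":255,"dp":[0,0,-0.026],"angular":[0,0,0]},{"claw":255,"dp":[0,0,-0.026],"angular":[0,0,0]},{"claw":255,"dp":[0,0,-0.026],"angular":[0,0,0]},{"claw":255,"dp":[0,0,-0.026],"angular":[0,0,0]},{"claw":255,"dp":[0,0,-0.026],"angular":[0,0,0]},{"claw":255,"dp":[0,0,0],"angular":[0,0,0]},{"claw":255,"dp":[0,0,0],"angular":[0,0,0]}])

```text
clock: 40.85
tcp_pos: [0.5314, 0.3679, 0.2298]
orientation: [0.001, 0.198, 0.98, 0.001]
wrist_force: [-0.5, -0.7, -4.6]
finger_gap: 0.0127
```

>>> play_rows(steps=[{"claw":255,"dp":[0,0,0],"angular":[0,0,-4.7]},{"claw":255,"dp":[0,0,0],"angular":[0,0,-4.7]},{"claw":255,"dp":[0,0,0],"angular":[0,0,-4.7]},{"claw":255,"dp":[0,0,0],"angular":[0,0,-4.7]},{"claw":255,"dp":[0,0,0],"angular":[0,0,-4.8]},{"claw":255,"dp":[0,0,0],"angular":[0,0,-4.8]},{"claw":255,"dp":[0,0,0],"angular":[0,0,0]},{"claw":255,"dp":[0,0,0],"angular":[0,0,0]}])

```text
clock: 41.52
tcp_pos: [0.5299, 0.3672, 0.2267]
orientation: [-0.002, -0.047, 0.999, -0.001]
wrist_force: [0.7, 0.5, -3.3]
finger_gap: 0.0125
```

```bash
python3 - <<'E'
from h import *
go(.6214,-.165,.23,5.5)
E
```

```text
now [0.5299 0.3672 0.2267] psi -174.63 tiltz -0.99999 gap 0.0125 j6 0.39
dp(before turn) [-0.0413 -0.5384 -0.0025] turn z -0.13
dp(after turn) [-0.0401 -0.5385 -0.0033]
```

>>> play_rows(steps=[{"claw":255,"dp":[-0.0022,-0.03,0],"angular":[0,0,-0.1]},{"claw":255,"dp":[-0.0022,-0.03,0],"angular":[0,0,0]},{"claw":255,"dp":[-0.0022,-0.03,0],"angular":[0,0,0]},{"claw":255,"dp":[-0.0022,-0.03,0],"angular":[0,0,0]},{"claw":255,"dp":[-0.0022,-0.03,0],"angular":[0,0,0]},{"claw":255,"dp":[-0.0022,-0.03,0],"angular":[0,0,0]},{"claw":255,"dp":[-0.0022,-0.03,0],"angular":[0,0,0]},{"claw":255,"dp":[-0.0022,-0.03,0],"angular":[0,0,0]}])

```text
clock: 42.18
tcp_pos: [0.5713, 0.1291, 0.2282]
orientation: [-0.001, -0.048, 0.999, -0.0]
wrist_force: [0.2, 0.1, -3.7]
finger_gap: 0.0127
```

>>> play_rows(steps=[{"claw":255,"dp":[-0.0022,-0.03,0],"angular":[0,0,0]},{"claw":255,"dp":[-0.0022,-0.03,0],"angular":[0,0,0]},{"claw":255,"dp":[-0.0022,-0.03,0],"angular":[0,0,0]},{"claw":255,"dp":[-0.0022,-0.03,0],"angular":[0,0,0]},{"claw":255,"dp":[-0.0022,-0.03,0],"angular":[0,0,0]},{"claw":255,"dp":[-0.0022,-0.03,0],"angular":[0,0,0]},{"claw":255,"dp":[-0.0022,-0.03,0],"angular":[0,0,0]},{"claw":255,"dp":[-0.0022,-0.03,0],"angular":[0,0,0]}])

```text
clock: 42.85
tcp_pos: [0.6122, -0.1079, 0.2281]
orientation: [-0.001, -0.048, 0.999, 0.0]
wrist_force: [1.2, 0.0, -2.8]
finger_gap: 0.0127
```

>>> play_rows(steps=[{"claw":255,"dp":[-0.0022,-0.03,0],"angular":[0,0,0]},{"claw":255,"dp":[-0.0022,-0.03,0],"angular":[0,0,0]},{"claw":255,"dp":[0,0,0],"angular":[0,0,0]},{"claw":255,"dp":[0,0,0.03],"angular":[0,0,0]},{"claw":255,"dp":[0,0,0.03],"angular":[0,0,0]},{"claw":255,"dp":[0,0,0.03],"angular":[0,0,0]},{"claw":255,"dp":[0,0,0.02],"angular":[0,0,0]},{"claw":255,"dp":[0,0,0],"angular":[0,0,0]}])

```text
clock: 43.52
tcp_pos: [0.6188, -0.1642, 0.1126]
orientation: [-0.005, -0.048, 0.999, 0.002]
wrist_force: [-0.3, 0.7, -4.8]
finger_gap: 0.0126
```

>>> play_rows(steps=[{"claw":255,"dp":[0,0,0],"angular":[0,0,0]},{"claw":255,"dp":[0,0,0],"angular":[0,0,0]},{"claw":255,"dp":[0,0,0],"angular":[0,0,0]},{"claw":255,"dp":[0,0,0],"angular":[0,0,0]},{"claw":255,"dp":[0,0,0],"angular":[0,0,0]},{"claw":255,"dp":[0,0,0],"angular":[0,0,0]},{"claw":255,"dp":[0,0,0],"angular":[0,0,0]},{"claw":255,"dp":[0,0,0],"angular":[0,0,0]}])

```text
clock: 44.18
tcp_pos: [0.6231, -0.1659, 0.1196]
orientation: [0.0, -0.049, 0.999, -0.0]
wrist_force: [0.6, 0.8, -3.4]
finger_gap: 0.0127
```

```bash
python3 - <<'E'
from h import *
stand(); go(.6214,-.165,.0852,5.5)
E
```

```text
TCP in stand mm [   1.6 -216. ] z 0.1196 psi 5.599999999999994 F [ 0.6  0.8 -3.4] tq [-0.02 -0.    0.02] gap 0.0127
now [ 0.6231 -0.1659  0.1196] psi -174.4 tiltz -1.0 gap 0.0127 j6 -0.48
dp(before turn) [0.0016 0.001  0.0344] turn z 0.1
dp(after turn) [0.0016 0.001  0.0344]
```

>>> play_rows(steps=[{"claw":255,"dp":[0.0016,0.001,0.015],"angular":[0,0,0.1]},{"claw":255,"dp":[0,0,0.012],"angular":[0,0,0]},{"claw":255,"dp":[0,0,0.0074],"angular":[0,0,0]},{"claw":255,"dp":[0,0,0],"angular":[0,0,0]},{"claw":255,"dp":[0,0.01,0],"angular":[0,0,0]},{"claw":255,"dp":[0,0.01,0],"angular":[0,0,0]},{"claw":255,"dp":[0,0.01,0],"angular":[0,0,0]},{"claw":255,"dp":[0,0.01,0],"angular":[0,0,0]}])

```text
clock: 44.85
tcp_pos: [0.6174, -0.1238, 0.0851]
orientation: [0.0, -0.048, 0.999, -0.0]
wrist_force: [-0.6, 0.3, -3.8]
finger_gap: 0.0122
```

>>> play_rows(steps=[{"claw":255,"dp":[0,0.01,0],"angular":[0,0,0]},{"claw":255,"dp":[0,0.01,0],"angular":[0,0,0]},{"claw":255,"dp":[0,0.01,0],"angular":[0,0,0]},{"claw":255,"dp":[0,0.01,0],"angular":[0,0,0]},{"claw":255,"dp":[0,0.01,0],"angular":[0,0,0]},{"claw":255,"dp":[0,0.009,0],"angular":[0,0,0]},{"claw":255,"dp":[0,0,0],"angular":[0,0,0]},{"claw":255,"dp":[0,0,0],"angular":[0,0,0]}])

```text
clock: 45.52
tcp_pos: [0.6117, -0.0659, 0.0849]
orientation: [-0.0, -0.049, 0.999, -0.0]
wrist_force: [-0.0, 0.2, -3.5]
finger_gap: 0.0127
```

```bash
python3 -c "
from h import *
stand()"
```

```text
TCP in stand mm [-1.000e-01 -1.154e+02] z 0.0849 psi 5.560000000000002 F [-0.   0.2 -3.5] tq [ 0.01 -0.03  0.04] gap 0.0127
```

>>> play_rows(steps=[{"claw":255,"dp":[0,0.003,0],"angular":[0,0,0]},{"claw":255,"dp":[0,0.003,0],"angular":[0,0,0]},{"claw":255,"dp":[0,0.002,0],"angular":[0,0,0]},{"claw":255,"dp":[0,0.002,0],"angular":[0,0,0]},{"claw":255,"dp":[0,0.002,0],"angular":[0,0,0]},{"claw":255,"dp":[0,0.001,0],"angular":[0,0,0]},{"claw":255,"dp":[0,0,0],"angular":[0,0,0]},{"claw":255,"dp":[0,0,0],"angular":[0,0,0]}])

```text
clock: 46.18
tcp_pos: [0.6107, -0.0551, 0.0851]
orientation: [0.0, -0.048, 0.999, -0.002]
wrist_force: [-0.4, -5.4, -3.6]
finger_gap: 0.0126
```

```bash
python3 -c "
from h import *
stand()"
```

```text
TCP in stand mm [-1.000e-01 -1.046e+02] z 0.0851 psi 5.449999999999989 F [-0.4 -5.4 -3.6] tq [-1.44  0.08  0.05] gap 0.0126
```

Contact at −104.6 as expected. Release, retreat, and check.

>>> play_rows(steps=[{"claw":255,"dp":[0,-0.001,0.001],"angular":[0,0,0]},{"claw":255,"dp":[0,0,0.001],"angular":[0,0,0]},{"claw":255,"dp":[0,0,0],"angular":[0,0,0]},{"claw":130,"dp":[0,0,0],"angular":[0,0,0]},{"claw":130,"dp":[0,0,0],"angular":[0,0,0]},{"claw":130,"dp":[0,0,0],"angular":[0,0,0]},{"claw":130,"dp":[0,0,0],"angular":[0,0,0]},{"claw":130,"dp":[0,0,0],"angular":[0,0,0]}])

```text
clock: 46.85
tcp_pos: [0.6106, -0.054, 0.0829]
orientation: [0.0, -0.048, 0.999, 0.0]
wrist_force: [0.3, 1.0, -1.0]
finger_gap: 0.0418
```

>>> play_rows(steps=[{"claw":130,"dp":[0,0,-0.015],"angular":[0,0,0]},{"claw":130,"dp":[0,0,-0.03],"angular":[0,0,0]},{"claw":130,"dp":[0,0,-0.03],"angular":[0,0,0]},{"claw":0,"dp":[0,0,-0.03],"angular":[0,0,0]},{"claw":0,"dp":[0,0,-0.03],"angular":[0,0,0]},{"claw":0,"dp":[0.02,0.02,-0.02],"angular":[0,0,0]},{"claw":0,"dp":[0.02,0.02,-0.02],"angular":[0,0,0]},{"claw":0,"dp":[0.02,0.02,-0.01],"angular":[0,0,0]}])

```text
clock: 47.52
tcp_pos: [0.5454, -0.0001, 0.2704]
orientation: [0.002, -0.048, 0.999, -0.0]
wrist_force: [0.3, 0.1, 0.7]
finger_gap: 0.0855
```

>>> play_rows(steps=[{"claw":0,"dp":[0.015,0.02,0],"angular":[0,0,0]},{"claw":0,"dp":[0,0,0],"angular":[0,0,0]},{"claw":0,"dp":[0,0,0],"angular":[0,0,0]},{"claw":0,"dp":[0,0,0],"angular":[0,0,0]},{"claw":0,"dp":[0,0,0],"angular":[0,0,0]},{"claw":0,"dp":[0,0,0],"angular":[0,0,0]},{"claw":0,"dp":[0,0,0],"angular":[0,0,0]},{"claw":0,"dp":[0,0,0],"angular":[0,0,0]}])

```text
clock: 48.18
tcp_pos: [0.5286, 0.0175, 0.2674]
orientation: [-0.0, -0.048, 0.999, 0.0]
wrist_force: [-0.7, -0.3, 0.4]
finger_gap: 0.0853
```

```bash
python3 - <<'E'
from h import *
p,d,X=grips('w14'); z=X[...,2]
hsv=cv2.cvtColor(p,cv2.COLOR_RGB2HSV); m=((z>.086)&(z<.108)&(hsv[...,0]<22)&(hsv[...,1]>90)).astype('uint8'); k,L,st,ce=cv2.connectedComponentsWithStats(m)
for i in range(1,k):
    if st[i,4]>100: print(((X[L==i][:,:2].mean(0)-O)@RM*1e3).round(1))
E
```

```text
px [188. 234.] n 490 c 610.4 -57.0 len 39.0 14.3 long axis 5.3 z 0.1024
px [239. 234.] n 436 c 605.5 4.6 len 40.5 14.0 long axis 5.5 z 0.1025
px [291. 234.] n 445 c 598.7 66.2 len 39.6 14.2 long axis 5.8 z 0.1024
px [349. 233.] n 491 c 591.3 136.5 len 39.0 14.2 long axis 5.8 z 0.102
px [255. 281.] n 2500 c 668.4 30.1 len 207.5 10.6 long axis -84.5 z 0.0973
[  -3.1 -105.1]
[ -3.  -44.2]
[-3.1 16.5]
[-4.3 86.2]
[ 65.4 -25.3]
```

View pics/w14.png

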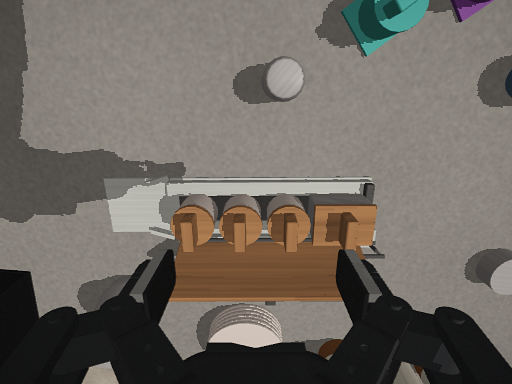

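```bash
python3 - <<'E'
from h import *
T,s=pose(); d=np.load('pics/w14.npy'); c=env.calibration('wrist'); X=pts(d,c,T@c['hand_eye']); Q=(X[...,:2]-O)@RM*1e3; z=X[...,2]
m=(z>.025)&(z<.031)&(abs(Q[...,0])<40)&(Q[...,1]>110)&(Q[...,1]<160); print('stop top y',m.sum(),np.percentile(Q[m][:,1],[2,98]).round(1))
m=(z>.068)&(z<.076)&(abs(Q[...,0])<40)&(Q[...,1]>40)&(Q[...,1]<160); print('caddy lid y',m.sum(),np.percentile(Q[m][:,1],[1,99]).round(1))
m=(z>.05)&(Q[...,0]>48)&(Q[...,0]<100)&(abs(Q[...,1])<60); P=np.c_[Q[m][:,0],z[m]*1e3]; f=np.polyfit(P[:,1],P[:,0],1); print('board lean deg',np.degrees(np.arctan(f[0])),'angle rad',np.pi/2+np.arctan(f[0]))
E
```

```text
stop top y 147 [111.8 139.3]
caddy lid y 2016 [ 41.  126.3]
board lean deg 19.56187522170135 angle rad 1.9122154572778807
```

```bash
python3 -c "
from h import *
print(env.get_state()['clock']); print(env.hand_in())"
```

```text
48.2333
the job is handed in; nothing more can be done
None
```

The condiment stand is ready and the job is handed in, at about 48 s of the 210 s. No verdict was reported.

- **Backboard:** I gripped the fin, swung the board past its snap point and let go. It now leans back about 19.6°, which is about 1.91 rad.
- **Caddy and canisters:** The caddy met resistance of about 6 N at the end stop. Each of the three white canisters was then pushed in until it touched the one before it.
- **Last check:** The final wrist picture shows all four upright in the track. Centre spacings came out at about 70.6, 62 and 62 mm, against 71, 62 and 62 expected for a row with no gaps. The gripper was open and clear, and I never touched the bystanders or the purple and turquoise look-alikes.

**Where the checks disagreed:** The wrist camera put the row about 3–4 mm short in the caddy's case and about 3 mm off sideways, compared with the arm's own contact positions. For the row itself I relied on the arm's readings: canister contacts at y 18.5, −43.5 and −104.6 mm, against nominal 19, −43 and −105. I treated the gap as camera error. My separate check that the caddy sits against the end stop was only roughly consistent and did not settle it, so that rests on the contact I felt there.

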